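# Release and discard a spent drying cartridge

### The job

The pink drying cartridge in the dryer stand is spent: push the orange release ring of its coupling in as far as it goes, without forcing it, and draw the cartridge straight out while the ring is held in. Then lower the cartridge into the yellow dish and leave it there, the dish upright. Leave the blue cartridge fully home and the other things on the worktop where they are.

Things in the scene. Friction and masses are not known exactly. Their poses are not given: they have to be found in the camera images.
- dryer: sloping-fronted dryer stand fixed to the worktop, 124 x 214 footprint, grey with an aluminium deck that slopes 30 degrees down to its front (-x of its frame) and is about 40 high in front and 100 at the back; origin: centre of its underside; z up. Two couplings stand on the deck 110 apart along its y
- port_a: push-in coupling at the dryer's +y side. Origin: centre of its fixed mouth; z points out along its axis, the way a cartridge is drawn out (30 degrees from vertical, leaning to the dryer's front); y along the row. An orange press ring, 56 outside, 31 bore, flat top, surrounds the cartridge on a sprung collar. At rest its top lies anywhere from z = 14 to 30 mm: set differently each time, not measured
- port_b: the same coupling at the dryer's -y side, axes alike. Each ring keeps its own setting: pressed to the stop its top lies 12 mm lower than at rest, from z = 2 to 18 mm. Fingertips that straddle the cartridge can press the ring to the stop, close on the cartridge there, and draw back along the axis
- collar_a (a joint): release collar of coupling a, slides along the axis and carries the orange ring: 0 = out (rest), 0.012 m = fully in. Sprung: about 4 N to start, 11 to 12 N just before its hard stop. It opens two jaws that hold the cartridge; they let it go only when the collar is 9.5 to 12 mm in
- collar_b (a joint): release collar of coupling b: as collar_a, 0 = out, 0.012 m = fully in. The cartridge needs to rise only about 2 mm with the jaws open; after that they drag on it lightly but no longer hold it, even when the collar follows out
- spent_mid (a point): pink (spent) drying cartridge, a round rod 22 dia, 100 long, 60 g, smooth over its outer 53 mm. Point: its centre; z of its frame points along it to the outer, free end. It starts home in either coupling: point on the coupling's axis at z = -2 mm, free end at z = +48 mm, inner end 52 mm below the mouth in a bore with 1.5 mm play all round
- fresh_mid (a point): blue (fresh) drying cartridge, a round rod 22 dia, 100 long, 60 g, smooth over its outer 53 mm. Point: its centre; z of its frame points along it to the outer, free end. It starts home in either coupling: point on the coupling's axis at z = -2 mm, free end at z = +48 mm, inner end 52 mm below the mouth in a bore with 1.5 mm play all round
- dish: loose yellow round dish, open on top, 104 outside at the rim, 92 at the foot, 50 high, wall 4, floor 5 thick, 0.5 kg; origin: centre of its underside; z up
- microscope: white and black microscope fixed on the worktop to the left (+y) of the dryer, a tall obstacle, 400 long (x), 190 wide (y) and 395 high at its eyepieces, which point to the robot. Origin about under its middle; it reaches 205 mm to -x, 190 to +x, 105 to -y, 85 to +y of it
- timer: white lab timer with keys, 62x66x18, lying flat; loose bystander; origin: centre of its underside
- dropper_blue: dropper bottle with blue label, 26 dia x 68 high; loose bystander; origin: centre of its underside
- dropper_yellow: dropper bottle with yellow label, 26 dia x 68 high; loose bystander; origin: centre of its underside
- marker_red: red and white marker pen, 18x138x20, lying down; loose bystander; origin: centre of its underside
- reagent_jar: jar with black lid, 65 dia x 97 high; loose bystander; origin: centre of its underside
- spent: the pink cartridge itself; origin: centre of its inner end face, z along its length to the free end

How it is judged:
By the outcome, as a careful person would: the job done as asked, in the order asked, and still so for the second after the job is handed in, with the robot touching nothing.
It also fails if it takes over 51 s, if anything falls off the work surface, if the arm or the gripper's body presses on something with over 40 N, if the wrist force passes 120 N, or if a joint passes its speed limit or range.

### The arm

A 6-joint arm with a two-finger parallel gripper is mounted at the origin on a cart in front of the work surface, level with it; the furniture and walls round the work are solid. World frame = base frame: x ahead of the robot, y to its left, z up, the work surface at z = 0. Lengths are in m, angles in rad, forces in N, time in s.
With the tool pointing down it reaches from about 0.25 to 0.775 m from the base axis. Payload 4 kg.
Tool frame: the origin (TCP) lies on the centre line of the jaws, within the pads' length; the fingertips stand 22 mm ahead of it and the grasp point (between the pads) lies 3 mm ahead of it; z points along the fingers, y is the direction in which the jaws open and shut (so a half turn about z gives the same grasp; the last joint's range is limited). The gripper opens to 94 mm and grips with 3 to 60 N. Pads are 16 mm wide; open, the fingers measure 119 mm over their backs; the gripper's body (75 mm by 177 mm) begins 78 mm behind the grasp point.
Start: joints at [1.18, 0.087, 1.371, -0, 1.684, -0.103], TCP at [0.156, 0.527, 0.228] pointing down, gripper open.
Joint ranges: [-3.1, 3.1], [-0.76, 2.03], [0.27, 2.55], [-1.08, 4.22], [0.17, 2.65], [-2.57, 2.57]. Speed limits (rad/s): [2.79, 2.79, 3.14, 3.14, 3.14, 3.14].

### API

Orientations are given as [roll, pitch, yaw] about the fixed x, y, z axes, in that order (R = Rz(yaw) Ry(pitch) Rx(roll)).
In Python, from bench import robot gives the robot as it stands. The module is installed in compiled form; this text tells all that it offers.
- The arm moves only by the shell command python3 -m inch 'ROWS'. ROWS is JSON, a list of rows, each an object with "linear": the shift along the world's x, y, z scaled (see below), a list of three; "twist": the turn about the world's z scaled (see below); "gripper": the opening, from 0 (shut) to 1 (fully open). In form: [{"linear": [x, y, z], "twist": twist, "gripper": gripper}, ...]. A call has 1 to 10 rows; each row is the pose to reach, as a shift and turn from the pose commanded when the call began; what a row does not reach only later rows make up. The controller multiplies each number of a shift by 0.1 m and each number of a turn by 60 degrees. A row lasts 1/12 s, in which the tool goes at most 41.7 mm and 7.16 degrees, less where a joint would pass 70% of its speed; a pose out of reach is approached as far as the arm can. A call with a number of a shift or a turn outside -1 to 1 is refused whole. A call with a gripper value outside its range is refused whole. The fingers move at their own pace and stop on an object; the grip force is fixed at half the most. Time passes only in rows, so rows that repeat a pose let the fingers close. It gives the time, the measured TCP pose, the force and the opening at its end, in the units of the state.
- robot.get_obs(): the state, without advancing time (a new reading comes with each control period).
- robot.snapshot(name): name is "scene" or "top"; returns a dict with "image" (420x560x3 uint8, red, green, blue), "depth" (420x560 float32, m along the optical axis (not along the pixel's ray), 0 where there is no reading), "mtx" (3x3 intrinsics, pixels), "rvec" (rotation vector, rad) and "tvec" (3), from world to camera coordinates, as OpenCV has them. Camera axes: x right, y down, z forward; pixel columns grow to the right and rows downward; lengths in m; the calibration is good to about 2 mm. A picture is of the moment at which its call begins.
- robot.close_job(): hands the job in, once; it reports no verdict.
The state is a dict: "time": time; "joint_positions": joint angles; "qvel": joint speeds; "joint_torque": joint torques, N m; "tool_pos": TCP position; "ee_rot": TCP orientation; "wrist_force": force on the tool from outside, world axes, zero at the start; "wrist_torque": the same for the moment, N m; "width": finger opening in m.
Only numpy, scipy, OpenCV 4.12 (cv2) and the standard library are available. Lean on these libraries where they do the work, as an engineer would, in place of code of your own. Each camera call takes 0.05 s, during which the arm holds its last target.

## Working session

There is one attempt and no reset: what is moved stays moved. The work goes in short steps, Python scripts to look and compute and a shell command to move; the robot and the scene stay as the last step left them, time stands still between calls to the robot, and variables do not carry over. Pictures are saved under pics/ and viewed, and the job is handed in when it is done.

```bash
mkdir -p pics; ls
python3 - <<'E'
from bench import robot
import cv2,numpy as np
print(robot.get_obs())
for n in("scene","top"):
    s=robot.snapshot(n); cv2.imwrite(f"pics/{n}0.png",s["image"][:,:,::-1]); np.savez(f"{n}0.npz",**s); print(s["mtx"],s["rvec"],s["tvec"])
E
```

```text
pics
{'time': 0.0, 'joint_positions': array([ 1.17989498e+00,  8.79253907e-02,  1.37223123e+00, -1.51561612e-05,
        1.68358956e+00, -1.03103211e-01]), 'qvel': array([ 0.00132536,  0.00087786,  0.0011142 , -0.00144678,  0.00111495,
       -0.0003494 ]), 'joint_torque': array([ 2.42950964e-04, -3.40185606e+01, -3.02422643e+01,  7.19471485e-02,
        3.30306182e-02, -1.74588413e-04]), 'tool_pos': array([0.15593413, 0.52691573, 0.22633199]), 'ee_rot': array([-3.13944901e+00, -2.06658524e-04,  2.85379260e+00]), 'wrist_force': array([-0.42855031,  0.49295662, -0.42531586]), 'wrist_torque': array([ 0.00732312,  0.03096776, -0.03111661]), 'width': 0.09393048458115469}
[[408.6752665    0.         284.57539564]
 [  0.         408.6752665  218.65171471]
 [  0.           0.           1.        ]] [ 1.92690971 -0.78510735  0.4898729 ] [-0.40666863  0.21364784  0.98705918]
[[401.74192096   0.         277.53709495]
 [  0.         401.74192096 211.13858504]
 [  0.           0.           1.        ]] [ 2.2126912  -2.1656224   0.04646572] [-0.07147827  0.5101695   1.40538805]
```

View pics/scene0.png

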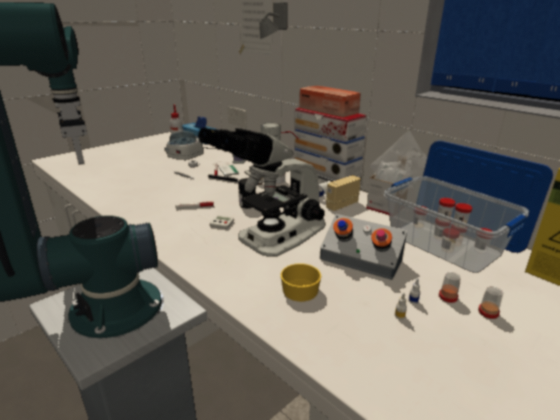

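View pics/top0.png

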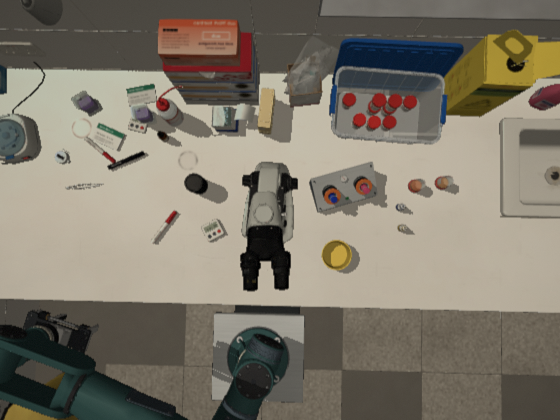

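```bash
cat > h.py <<'E'
import cv2,numpy as np
def load(f): return dict(np.load(f))
def cam(s):
    R,_=cv2.Rodrigues(s["rvec"]); return R,s["tvec"].reshape(3)
def cloud(s):
    R,t=cam(s); K=s["mtx"]; d=s["depth"]; v,u=np.mgrid[:d.shape[0],:d.shape[1]]
    p=np.stack([(u-K[0,2])/K[0,0]*d,(v-K[1,2])/K[1,1]*d,d],-1)
    return (p-t)@R   # R^T (p-t)
def proj(s,P):
    return cv2.projectPoints(np.asarray(P,float).reshape(-1,3),s["rvec"],s["tvec"],s["mtx"],None)[0].reshape(-1,2)
E
python3 - <<'E'
from h import *
for n,c in (("top",(300,150,400,280)),("scene",(270,200,430,320))):
    s=load(n+"0.npz"); P=cloud(s); im=s["image"]
    x0,y0,x1,y1=c
    cv2.imwrite(f"pics/{n}_crop0.png",cv2.resize(im[y0:y1,x0:x1,::-1],None,fx=5 if n=="scene" else 4.5,fy=5 if n=="scene" else 4.5,interpolation=cv2.INTER_CUBIC)[:600,:800])
    hsv=cv2.cvtColor(im,cv2.COLOR_RGB2HSV)
    H,S,V=[hsv[...,i].astype(int) for i in range(3)]
    box=np.zeros(H.shape,bool); box[y0:y1,x0:x1]=1
    for nm,m in (("yellow",(H>18)&(H<32)&(S>150)),("orange",(H>4)&(H<16)&(S>130)),("blue",(H>100)&(H<130)&(S>90)),("pink",(H>150)&(H<178)&(S>80))):
        m=m&box&(V>60); q=P[m]; v,u=np.where(m)
        if len(q): print(n,nm,m.sum(),"uv",u.mean().round(1),v.mean().round(1),"min",q.min(0).round(3),"max",q.max(0).round(3),"med",np.median(q,0).round(3))
# dryer deck plane etc
s=load("top0.npz");P=cloud(s)
m=(P[...,2]>.2)&(np.mgrid[:420,:560][1]>235)&(np.mgrid[:420,:560][1]<305)&(np.mgrid[:420,:560][0]>155)&(np.mgrid[:420,:560][0]<300)
print("micro",P[m].min(0),P[m].max(0))
E
```

```text
top yellow 659 uv 336.5 254.6 min [ 0.316 -0.314 -0.001] max [ 0.436 -0.076  1.43 ] med [ 0.363 -0.27   0.008]
top orange 244 uv 346.7 189.9 min [ 0.436 -0.371  0.09 ] max [ 0.623 -0.076  1.43 ] med [ 0.579 -0.266  0.11 ]
top blue 50 uv 332.7 197.6 min [ 0.54  -0.251  0.076] max [ 0.571 -0.23   0.133] med [ 0.553 -0.241  0.122]
top pink 65 uv 362.6 188.8 min [ 0.551 -0.359  0.087] max [ 0.605 -0.229  0.131] med [ 0.585 -0.345  0.12 ]
scene yellow 1180 uv 303.1 282.7 min [-0.262 -0.838  0.001] max [ 0.461 -0.214  0.644] med [ 0.373 -0.262  0.027]
scene orange 346 uv 363.8 233.3 min [-0.262 -0.838  0.075] max [ 0.618 -0.213  0.644] med [ 0.578 -0.324  0.101]
scene blue 47 uv 345.1 227.5 min [ 0.528 -0.499  0.01 ] max [ 0.557 -0.236  0.127] med [ 0.548 -0.247  0.12 ]
scene pink 73 uv 374.9 233.2 min [ 0.543 -0.358  0.099] max [ 0.589 -0.22   0.129] med [ 0.578 -0.349  0.118]
micro [ 0.27942602 -0.10094111  0.20000735] [0.64648276 0.03453907 1.42975136]
```

View pics/scene_crop0.png

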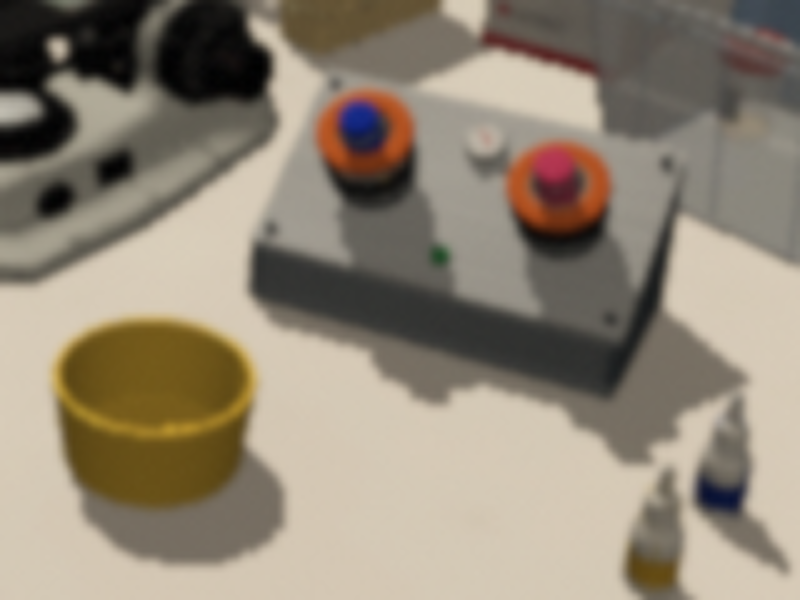

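View pics/top_crop0.png

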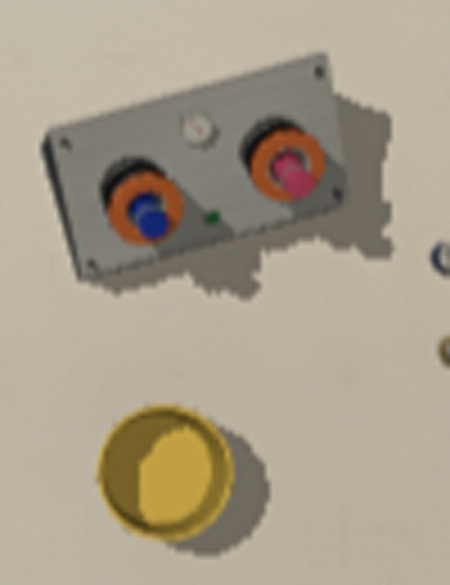

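```bash
cat > fit.py <<'E'
from h import *
from scipy.optimize import minimize
S=[load("top0.npz"),load("scene0.npz")]
C=[(310,165,385,220),(325,210,400,255)]
F=8
obs=[]
for s,c in zip(S,C):
    x0,y0,x1,y1=c
    im=cv2.resize(s["image"][y0:y1,x0:x1],None,fx=F,fy=F,interpolation=cv2.INTER_CUBIC)
    im=cv2.medianBlur(im,3)
    h=cv2.cvtColor(im,cv2.COLOR_RGB2HSV); H,Sa,V=[h[...,i].astype(int) for i in range(3)]
    ok=(Sa>95)&(V>70)
    o=ok&(H>3)&(H<17)&(Sa>130); b=ok&(H>100)&(H<132)&(V>80); p=ok&((H>150)&(H<179))
    p=cv2.morphologyEx(p.astype(np.uint8),cv2.MORPH_OPEN,np.ones((9,9)))>0
    obs.append((o,b,p))
th=np.linspace(0,2*np.pi,40,endpoint=False)
def hull(s,c,P,shape):
    q=(proj(s,P)-[c[0],c[1]]+.5)*F-.5
    m=np.zeros(shape,np.uint8); hp=cv2.convexHull(np.round(q*16).astype(np.int32)); cv2.fillConvexPoly(m,hp,1,cv2.LINE_8,4); return m>0
def frame(x):
    cx,cy,z,yaw=x[:4]
    Rz=np.array([[np.cos(yaw),-np.sin(yaw),0],[np.sin(yaw),np.cos(yaw),0],[0,0,1]])
    t=-np.pi/6
    Ry=np.array([[np.cos(t),0,np.sin(t)],[0,1,0],[-np.sin(t),0,np.cos(t)]])
    return Rz@Ry
def circ(R,o,r,s): return o+ (R@np.array([r*np.cos(th),r*np.sin(th),np.full(th.shape,s)])).T
def model(x,i):
    s,c=S[i],C[i]; R=frame(x); m=np.array(x[:3]); dd=x[6+2*i:8+2*i] if len(x)>6 else (0,0)
    out=[]
    sh=obs[i][0].shape
    O=np.zeros(sh,bool); cs=[]
    for sg,rt in ((1,x[4]),(-1,x[5])):
        o=m+R[:,1]*.055*sg
        cart=hull(s,c,np.vstack([circ(R,o,.011,.048),circ(R,o,.011,rt-.002)]),sh)
        ring=hull(s,c,np.vstack([circ(R,o,.028,rt),circ(R,o,.028,rt-TH)]),sh)
        bore=hull(s,c,circ(R,o,.0155,rt),sh)
        cs.append(cart&(ring|cart)); O|=ring&~bore
    O&=~cs[0]&~cs[1]
    return O,cs[0],cs[1]
TH=.006
def cost(x):
    e=0
    for i in (0,1):
        for w,a,b in zip((1,1.5,1.5),model(x,i),obs[i]): e+=w*(a^b).sum()
    return e
if __name__=="__main__":
    best=None
    for rt in (.018,.026):
        x0=[.577,-.287,.083,.29,rt,rt]
        for k in range(3):
            r=minimize(cost,x0,method="Nelder-Mead",options=dict(initial_simplex=np.array([x0]+[np.array(x0)+np.eye(6)[j]*[.006,.006,.006,.05,.005,.005][j] for j in range(6)]),maxiter=500,xatol=1e-5)); x0=r.x
        print(r.fun,cost([.577,-.287,.083,.29,rt,rt]),r.x.round(4))
        if best is None or r.fun<best.fun: best=r
    np.save("fit.npy",best.x)
    for i in (0,1):
        c=C[i]; im=cv2.resize(S[i]["image"][c[1]:c[3],c[0]:c[2]],None,fx=F,fy=F,interpolation=cv2.INTER_CUBIC)[:,:,::-1].copy()
        for a,b in zip(model(best.x,i),obs[i]):
            for mm,col in ((a,(255,255,255)),(b,(0,255,0))):
                cc,_=cv2.findContours(mm.astype(np.uint8),cv2.RETR_LIST,cv2.CHAIN_APPROX_NONE); cv2.drawContours(im,cc,-1,col,1)
        cv2.imwrite(f"pics/fit{i}.png",im)
E
python3 fit.py
python3 - <<'E'
from h import *
# deck plane from depth
for n,c in (("top",(310,165,385,215)),("scene",(325,215,405,265))):
    s=load(n+"0.npz");P=cloud(s);im=s["image"].astype(int)
    x0,y0,x1,y1=c
    q=P[y0:y1,x0:x1].reshape(-1,3); col=im[y0:y1,x0:x1].reshape(-1,3)
    m=(q[:,2]>.042)&(q[:,2]<.105)&(col.max(1)-col.min(1)<25)
    q=q[m]
    for k in range(6):
        A=np.c_[q[:,:2],np.ones(len(q))]; w=np.linalg.lstsq(A,q[:,2],rcond=None)[0]; r=q[:,2]-A@w; q=q[abs(r)<max(.003,1.5*r.std())]
    print(n,len(q),w,"slope",np.degrees(np.arctan(np.hypot(*w[:2]))),"yaw",np.degrees(np.arctan2(w[1],w[0])), r.std())
    rect=cv2.minAreaRect(q[:,:2].astype(np.float32)*1000); print(rect)
E
```

```text
18687.0 74080.0 [ 0.5911 -0.2874  0.0793  0.2997  0.035   0.0293]
18765.5 71838.0 [ 0.5904 -0.2876  0.0803  0.3032  0.0333  0.0279]
top 1031 [ 0.53549079  0.16379923 -0.20030243] slope 29.24806972655017 yaw 17.0081472434023 0.001577019981750426
((595.85009765625, -286.395751953125), (109.5082778930664, 214.98399353027344), 17.085874557495117)
scene 1221 [ 0.52738162  0.16127193 -0.1995386 ] slope 28.876248129051614 yaw 17.003496216728937 0.0015319103420529953
((594.1332397460938, -285.7998962402344), (97.84754943847656, 214.99249267578125), 16.712535858154297)
```

View pics/fit0.png

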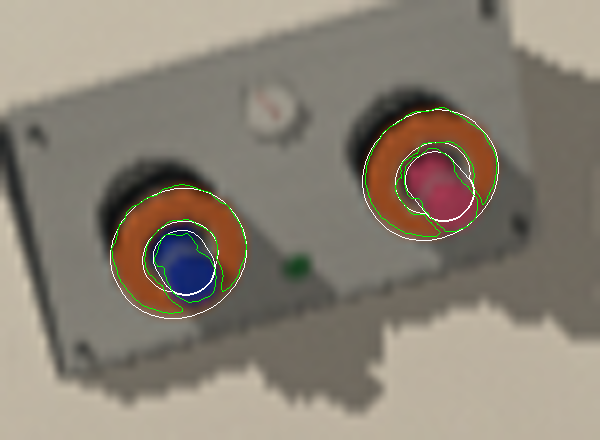

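View pics/fit1.png

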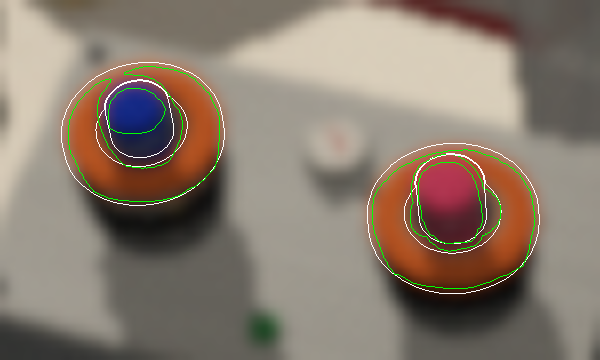

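```bash
cat > fit2.py <<'E'
import fit; from fit import *
B=[(s["mtx"].copy()) for s in S]
def setoff(x):
    for i in (0,1):
        S[i]["mtx"]=B[i].copy(); S[i]["mtx"][0,2]+=x[6+2*i]; S[i]["mtx"][1,2]+=x[7+2*i]
# depth points on orange masks (eroded)
D=[]
for i in (0,1):
    S[i]["mtx"]=B[i]; P=cloud(S[i]); c=C[i]
    q=[]
    for k in (0,1,2):
        m=cv2.erode(obs[i][k].astype(np.uint8),np.ones((13,13)),borderValue=0)
        m=m[F//2::F,F//2::F][:c[3]-c[1],:c[2]-c[0]]>0
        q.append(P[c[1]:c[3],c[0]:c[2]][m])
    D.append(q)
def dres(x,verbose=0):
    R=frame(x); m=np.array(x[:3]); out=[]
    for i in (0,1):
        L=(D[i][0]-m)@R
        for sg,rt in ((1,x[4]),(-1,x[5])):
            l=L[np.sign(L[:,1])==sg]; 
            l=l[np.abs(l[:,2]-np.median(l[:,2]))<.006]
            out.append(np.median(l[:,2])-rt)
            if verbose: print("ring",i,sg,len(l),np.median(l[:,2]).round(4),l[:,2].std().round(4),rt.round(4))
        for k,sg in ((1,1),(2,-1)):
            l=(D[i][k]-m)@R-[0,sg*.055,0]
            if verbose: print("cart",i,sg,len(l),"max z",np.sort(l[:,2])[-4:].round(4),"med xy",np.median(l[:,:2],0).round(4))
    return np.array(out)
def cost2(x):
    setoff(x); e=cost(x[:6])
    return e/1000+ (np.array(x[6:])**2).sum()*.7+ (dres(x)**2).sum()*1e6*.15
x0=np.r_[np.load("fit.npy"),0,0,0,0]
st=[.005,.005,.005,.03,-.008,-.008,1,1,1,1]
for k in range(6):
    r=minimize(cost2,x0,method="Nelder-Mead",options=dict(initial_simplex=np.array([x0]+[x0+np.eye(10)[j]*st[j] for j in range(10)]),maxiter=1200,xatol=1e-5,adaptive=True)); x0=r.x; print(r.fun,r.x.round(4))
setoff(x0); print(cost(x0[:6])); dres(x0,1)
np.save("fit2.npy",x0)
R=frame(x0); print("port_b",(x0[:3]-R[:,1]*.055).round(4),"axis",R[:,2].round(4),"yaw",np.degrees(x0[3]))
for i in (0,1):
    c=C[i]; im=cv2.resize(S[i]["image"][c[1]:c[3],c[0]:c[2]],None,fx=F,fy=F,interpolation=cv2.INTER_CUBIC)[:,:,::-1].copy()
    for a,b in zip(model(x0[:6],i),obs[i]):
        for mm,col in ((a,(255,255,255)),(b,(0,255,0))):
            cc,_=cv2.findContours(mm.astype(np.uint8),cv2.RETR_LIST,cv2.CHAIN_APPROX_NONE); cv2.drawContours(im,cc,-1,col,1)
    cv2.imwrite(f"pics/fit2{i}.png",im)
E
python3 fit2.py; python3 -c "
import cv2,numpy as np
a=cv2.imread('pics/fit20.png');b=cv2.imread('pics/fit21.png');h=min(a.shape[0],b.shape[0]);
cv2.imwrite('pics/fit2c.png',cv2.resize(np.hstack([a[:h],b[:h]]),(800,int(800*h/(a.shape[1]+b.shape[1])))))"
```

```text
19.21214366790628 [ 0.5917 -0.2872  0.0795  0.2969  0.0341  0.0284  0.1767  0.2094 -0.0677
 -0.0317]
19.182847934480083 [ 0.5917 -0.2871  0.0795  0.2974  0.0341  0.0284  0.213   0.2181 -0.0529
 -0.0213]
19.18268534792925 [ 0.5917 -0.2871  0.0795  0.2974  0.0341  0.0284  0.2126  0.2177 -0.0532
 -0.0219]
19.182430688291277 [ 0.5917 -0.2871  0.0795  0.2974  0.0341  0.0284  0.2117  0.2176 -0.0543
 -0.0237]
19.18233227604497 [ 0.5917 -0.2871  0.0795  0.2974  0.0341  0.0284  0.2113  0.2177 -0.0549
 -0.0237]
19.182221964292886 [ 0.5917 -0.2871  0.0795  0.2974  0.0341  0.0284  0.211   0.2173 -0.0546
 -0.0237]
18548.5
ring 0 1 60 0.035 0.0025 0.0341
ring 0 -1 52 0.0294 0.0024 0.0284
cart 0 1 26 max z [0.0567 0.0569 0.057  0.0583] med xy [0.0032 0.0017]
cart 0 -1 35 max z [0.056  0.0562 0.0578 0.0581] med xy [0.003  0.0017]
ring 1 1 87 0.0331 0.0018 0.0341
ring 1 -1 108 0.0274 0.0018 0.0284
cart 1 1 18 max z [0.0527 0.0534 0.0538 0.0544] med xy [-0.0042 -0.001 ]
cart 1 -1 44 max z [0.0554 0.0557 0.0573 0.0574] med xy [-0.009  -0.0019]
port_b [ 0.6078 -0.3397  0.0795] axis [-0.478  -0.1465  0.866 ] yaw 17.041282184033967
```

View pics/fit2c.png

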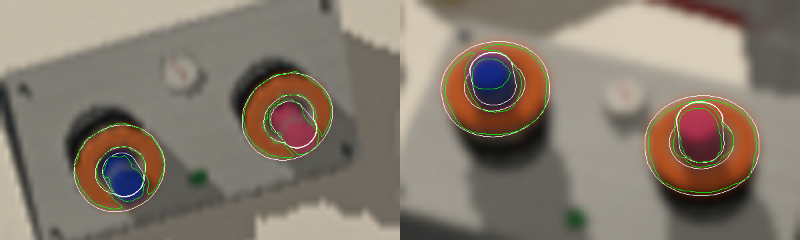

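Run:
```python
from fit import *
x=np.load("fit2.npy"); R=frame(x)
o=x[:3]-R[:,1]*.055
for i,(u0,u1,v0,v1) in ((0,(356,374,181,196)),(1,(374,390,226,248))):
    Rc,t=cam(S[i]); print("campos",-Rc.T@t, "local",((-Rc.T@t)-o)@R)
    L=(cloud(S[i])-o)@R*1000
    for k in (2,0,1):
        print(i,"zxy"[0] if k==2 else "xy"[k]); print(L[v0:v1,u0:u1,k].round(0).astype(int))
```

```text
campos [ 0.43641913 -0.0764659   1.42975136] local [0.60003333 0.30192489 1.21271473]
0 z
[[  12   17   18   27   26   28   33   26   32   32   29   27   32   29
   -12  -10  -12  -12]
 [  15   13   29   31   28   30   26   27   32   27   28   26   31   23
    32   -7  -10  -11]
 [  15   25   32   31   28   30   29   28   12   -7   26   26   27   30
    34   28   -6   -6]
 [  14   30   28   28   27   28   20   24   23   13    6   33   30   30
    32   30   -9   -5]
 [  25   29   26   29   28   23   25   27   30   28   11   24   26   31
    34   30   -7   -4]
 [  25   30   29   29   21   25   32   33   36   38   38   22   31   25
    31   30   -8  -13]
 [1213   29   30   28   18   35   34   43   47   50   47   42   28   27
    28   27   -9   -7]
 [  29   32   30   27   20   31   41   50   51   52   53   51   53   29
    28   26   -8  -10]
 [  30   28   31   36   20   33   43   46   51   51   58   58   49 1213
    31   -8   -6  -10]
 [  28   34   25   31   27   20   40   51   56   50   56   53   51   51
    29  -12   -8   -5]
 [ -10   34   31   26   27   30   42   54   50   52   52   5
[... 7293 characters left out ...]
5  -17
   -19  -22]
 [  14   12    9    7    5    1    0   -3   -5   -8  -11  -13  -16  -19
   -20  -23]
 [  13   11    9    6    3    1   -1   -5   -6   -8  -11  -14  -16  -19
   -21  -23]
 [  13   10    8    5    2    0   -3   -6   -8  -10  -13  -15  -17  -20
   -23  -24]
 [  12    9    7    3    1   -1   -4   -7   -9  -11  -13  -16  -18  -21
   -23  -23]
 [  13   10    6    3    0   -2   -5   -7   -9  -12  -14  -17  -19  -20
   -21  -24]
 [  15   11    8    3    1   -3   -5   -7  -10  -12  -15  -17  -17  -20
   -22  -23]
 [  18   11    7    4    2   -1   -3   -6   -8  -11  -13  -16  -18 -221
   -22  -20]
 [  16   15    8    4    1   -1   -4   -6   -9  -10  -13  -16  -18  -20
   -20  -21]]
```

```bash
python3 -m inch '[{"linear":[0.2,-0.3,0.4],"twist":-0.1,"gripper":1},{"linear":[0.5,-0.8,0.9],"twist":-0.2,"gripper":1},{"linear":[0.5,-1,0.9],"twist":-0.27,"gripper":1}]'
```

```text
time: 0.35
tool_pos: [0.2007, 0.4436, 0.3078]
ee_rot: [-3.141, 0.0, 2.568]
wrist_force: [0.8, -0.9, 0.2]
width: 0.094
```

```bash
python3 -m inch '[{"linear":[0.2,-0.3,0.4],"twist":-0.1,"gripper":1},{"linear":[0.4,-0.7,0.8],"twist":-0.2,"gripper":1},{"linear":[0.5,-1,0.9],"twist":-0.28,"gripper":1}]'; python3 -m inch '[{"linear":[0.2,-0.3,0.4],"twist":-0.1,"gripper":0.6},{"linear":[0.4,-0.7,0.7],"twist":-0.2,"gripper":0.6},{"linear":[0.5,-1,0.7],"twist":-0.28,"gripper":0.6},{"linear":[0.5,-1,0.7],"twist":-0.28,"gripper":0.6}]'
```

```text
time: 0.6
tool_pos: [0.2439, 0.3593, 0.389]
ee_rot: [3.14, -0.0, 2.274]
wrist_force: [1.0, 0.1, -0.0]
width: 0.0941
time: 0.93
tool_pos: [0.2948, 0.2568, 0.4603]
ee_rot: [3.136, 0.001, 1.977]
wrist_force: [-0.1, 0.8, 1.2]
width: 0.0706
```

```bash
python3 -m inch '[{"linear":[0.1,-0.3,0.2],"twist":-0.1,"gripper":0.4},{"linear":[0.3,-0.7,0.2],"twist":-0.2,"gripper":0.4},{"linear":[0.4,-1,0.2],"twist":-0.28,"gripper":0.4},{"linear":[0.4,-1,0.2],"twist":-0.28,"gripper":0.4}]'; python3 -c "
from bench import robot; print(robot.get_obs())"
```

```text
time: 1.27
tool_pos: [0.3352, 0.1558, 0.4769]
ee_rot: [3.141, 0.002, 1.679]
wrist_force: [-0.2, 0.1, 0.2]
width: 0.044
{'time': 1.2667, 'joint_positions': array([ 0.28306869, -0.21785023,  1.15544432, -0.00251012,  2.20418649,
        0.17308075]), 'qvel': array([0.10185737, 0.00870991, 0.00301109, 0.06756431, 0.0019266 ,
       0.00931458]), 'joint_torque': array([ -1.34699274, -19.32061851, -28.068012  ,  -0.23483112,
         0.06475149,  -0.05552993]), 'tool_pos': array([0.33522484, 0.15576352, 0.47692156]), 'ee_rot': array([3.14142781e+00, 2.02536883e-03, 1.67929860e+00]), 'wrist_force': array([-0.15378888,  0.09603754,  0.24198103]), 'wrist_torque': array([0.00275768, 0.05914241, 0.03339787]), 'width': 0.044019394857098514}
```

```bash
python3 -m inch '[{"linear":[0.1,-0.3,0],"twist":-0.1,"gripper":0.4},{"linear":[0.3,-0.7,0],"twist":-0.2,"gripper":0.4},{"linear":[0.4,-1,0],"twist":-0.28,"gripper":0.4},{"linear":[0.4,-1,0],"twist":-0.28,"gripper":0.4}]';python3 -m inch '[{"linear":[0.1,-0.3,0],"twist":-0.1,"gripper":0.4},{"linear":[0.3,-0.7,0],"twist":-0.2,"gripper":0.4},{"linear":[0.4,-1,0],"twist":-0.28,"gripper":0.4},{"linear":[0.4,-1,0],"twist":-0.28,"gripper":0.4}]';python3 -m inch '[{"linear":[0.1,-0.3,0],"twist":-0.1,"gripper":0.4},{"linear":[0.3,-0.7,0],"twist":-0.2,"gripper":0.4},{"linear":[0.4,-1,0],"twist":-0.28,"gripper":0.4},{"linear":[0.4,-1,0],"twist":-0.28,"gripper":0.4}]';python3 -m inch '[{"linear":[0.1,-0.3,0],"twist":-0.1,"gripper":0.4},{"linear":[0.3,-0.7,0],"twist":-0.2,"gripper":0.4},{"linear":[0.4,-1,0],"twist":-0.28,"gripper":0.4},{"linear":[0.4,-1,0],"twist":-0.28,"gripper":0.4}]'
```

```text
time: 1.6
tool_pos: [0.3751, 0.0563, 0.4754]
ee_rot: [-3.139, 0.002, 1.388]
wrist_force: [-0.2, 0.8, -0.0]
width: 0.0375
time: 1.93
tool_pos: [0.4153, -0.0432, 0.4746]
ee_rot: [-3.138, 0.002, 1.098]
wrist_force: [-0.5, 0.4, -0.6]
width: 0.0375
time: 2.27
tool_pos: [0.4555, -0.1429, 0.4737]
ee_rot: [-3.137, 0.003, 0.807]
wrist_force: [-0.0, 0.4, -0.5]
width: 0.0379
time: 2.6
tool_pos: [0.4959, -0.243, 0.4725]
ee_rot: [-3.136, 0.004, 0.515]
wrist_force: [0.5, -0.5, -1.4]
width: 0.0376
```

```bash
python3 -m inch '[{"linear":[0.3,-0.4,0],"twist":-0.1,"gripper":0.4},{"linear":[0.5,-0.8,0],"twist":-0.2,"gripper":0.4},{"linear":[0.62,-1,-0.2],"twist":-0.21,"gripper":0.4},{"linear":[0.62,-1,-0.6],"twist":-0.21,"gripper":0.4},{"linear":[0.62,-1,-1],"twist":-0.21,"gripper":0.4},{"linear":[0.62,-1,-1],"twist":-0.21,"gripper":0.4}]';python3 -m inch '[{"linear":[0,-0.1,-0.3],"twist":0,"gripper":0.4},{"linear":[0,-0.1,-0.6],"twist":0,"gripper":0.4},{"linear":[0,-0.1,-0.8],"twist":0,"gripper":0.4},{"linear":[0,-0.1,-0.8],"twist":0,"gripper":0.4},{"linear":[0,-0.1,-0.8],"twist":0,"gripper":0.4}]'
```

```text
time: 3.1
tool_pos: [0.5519, -0.3345, 0.3554]
ee_rot: [-3.108, 0.024, 0.303]
wrist_force: [0.9, -0.2, -7.5]
width: 0.0376
time: 3.52
tool_pos: [0.5565, -0.3486, 0.3004]
ee_rot: [3.139, -0.002, 0.301]
wrist_force: [0.2, 0.4, 0.5]
width: 0.0374
```

```bash
python3 -m inch '[{"linear":[0,-0.05,-0.3],"twist":0,"gripper":0.4},{"linear":[0,-0.05,-0.6],"twist":0,"gripper":0.4},{"linear":[0,-0.05,-0.9],"twist":0,"gripper":0.4},{"linear":[0,-0.05,-1],"twist":0,"gripper":0.4},{"linear":[0,-0.05,-1],"twist":0,"gripper":0.4},{"linear":[0,-0.05,-1],"twist":0,"gripper":0.4}]'
python3 - <<'E'
from bench import robot
import cv2,numpy as np
o=robot.get_obs(); print(o["tool_pos"],o["ee_rot"],o["qvel"].round(3))
s=robot.snapshot("scene"); np.savez("scene1.npz",**s)
cv2.imwrite("pics/scene1.png",cv2.resize(s["image"][150:280,300:460,::-1],None,fx=4.6,fy=4.6,interpolation=cv2.INTER_CUBIC))
E
```

```text
time: 4.02
tool_pos: [0.5568, -0.3553, 0.2006]
ee_rot: [3.138, -0.003, 0.299]
wrist_force: [1.2, 0.3, 1.0]
width: 0.0376
[ 0.55676741 -0.35526207  0.20056181] [ 3.13810134e+00 -2.56357158e-03  2.99402604e-01] [-0.005 -0.019 -0.029 -0.002 -0.006  0.001]
```

View pics/scene1.png

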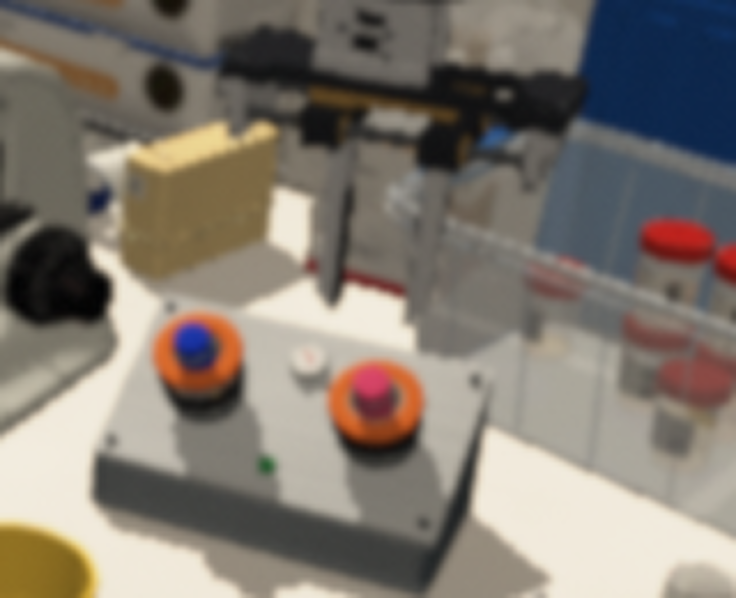

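Run:
```python
from h import *
s=load("scene1.npz")
T=np.array([.5568,-.3553,.2006]); yaw=.2994
yd=np.array([-np.sin(yaw),np.cos(yaw),0]); xd=np.array([np.cos(yaw),np.sin(yaw),0])
im=s["image"][150:280,300:460,::-1]; im=cv2.resize(im,None,fx=4.6,fy=4.6,interpolation=cv2.INTER_CUBIC)
for sg in(1,-1):
  for yy in (.0188,.0188+.0125):
    for xx in (-.008,.008):
      for z in (-.022,.02):
        q=(proj(s,T+yd*sg*yy+xd*xx+[0,0,z])[0]-[300,150]+.5)*4.6-.5
        cv2.circle(im,tuple(int(v) for v in q),2,(0,0,255) if z<0 else (0,255,0),-1)
cv2.imwrite("pics/scene1b.png",im[100:450,200:600].repeat(2,0).repeat(2,1)[:600])
P=cloud(s)
R=np.stack([xd,yd,[0,0,1]],1)
L=(P-T)@R*1000
m=(abs(L[...,0])<25)&(abs(L[...,1])<60)&(L[...,2]>-35)&(L[...,2]<60)
for z0 in range(-35,60,10):
    k=m&(L[...,2]>=z0)&(L[...,2]<z0+10); l=L[k]
    for sg in (1,-1):
        a=l[np.sign(l[:,1])==sg]
        if len(a): print(z0,sg,len(a),"y",np.percentile(a[:,1],[5,50,95]).round(0),"x",np.percentile(a[:,0],[5,50,95]).round(0))
```

```text
-25 1 11 y [17. 19. 25.] x [-10.  -8.   6.]
-25 -1 5 y [-27. -23. -20.] x [-11. -10.  -7.]
-15 1 24 y [18. 21. 28.] x [-12. -10.   4.]
-15 -1 24 y [-32. -27. -21.] x [-13.  -9.   8.]
-5 1 20 y [17. 20. 27.] x [-11.  -9.   8.]
-5 -1 22 y [-32. -27. -20.] x [-12.  -9.   2.]
5 1 26 y [18. 22. 29.] x [-12.  -9.   6.]
5 -1 22 y [-32. -29. -21.] x [-11.  -9.   4.]
15 1 22 y [18. 22. 30.] x [-13.  -9.   2.]
15 -1 27 y [-32. -27. -20.] x [-12.  -8.   4.]
25 1 28 y [18. 21. 28.] x [-12. -10.   5.]
25 -1 23 y [-32. -28. -22.] x [-12.  -9.   5.]
35 1 24 y [18. 24. 30.] x [-12.  -9.   3.]
35 -1 24 y [-32. -27. -20.] x [-13.  -9.   2.]
45 1 23 y [18. 21. 29.] x [-11.  -8.   2.]
45 -1 27 y [-32. -28. -21.] x [-12.  -9.   7.]
55 1 12 y [19. 22. 28.] x [-13. -10.   2.]
55 -1 11 y [-32. -29. -24.] x [-12.  -9.  -3.]
```

View pics/scene1b.png

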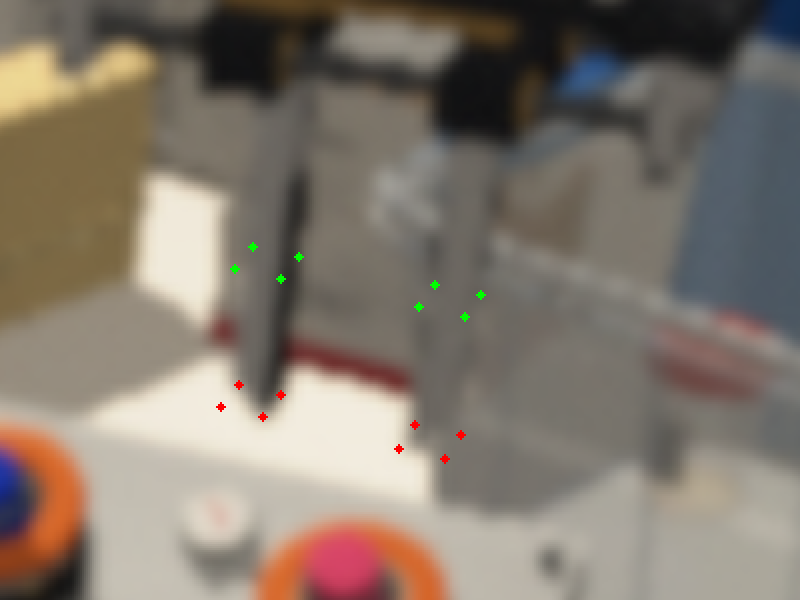

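```bash
python3 -m inch '[{"linear":[0.06,0.02,-0.2],"twist":0,"gripper":0.4},{"linear":[0.125,0.037,-0.393],"twist":0,"gripper":0.4},{"linear":[0.18,0.055,-0.49],"twist":0,"gripper":0.4},{"linear":[0.23,0.07,-0.58],"twist":0,"gripper":0.4},{"linear":[0.268,0.081,-0.652],"twist":0,"gripper":0.4},{"linear":[0.268,0.081,-0.652],"twist":0,"gripper":0.4},{"linear":[0.268,0.081,-0.652],"twist":0,"gripper":0.4}]'
python3 - <<'E'
from bench import robot
import cv2,numpy as np
o=robot.get_obs(); print(o["tool_pos"],o["ee_rot"],o["wrist_force"])
for n in ("scene","top"):
    s=robot.snapshot(n); np.savez(n+"2.npz",**s)
    c=(185,265,330,430) if n=="scene" else (150,230,310,410)
    cv2.imwrite(f"pics/{n}2.png",cv2.resize(s["image"][c[0]:c[1],c[2]:c[3],::-1],None,fx=7,fy=7,interpolation=cv2.INTER_CUBIC))
E
```

```text
time: 4.65
tool_pos: [0.5826, -0.3469, 0.1325]
ee_rot: [3.141, -0.0, 0.299]
wrist_force: [-0.8, -0.6, -0.2]
width: 0.0378
[ 0.58261285 -0.34689456  0.13246952] [ 3.14105548e+00 -1.07548476e-04  2.98950139e-01] [-0.77144652 -0.62721383 -0.17104392]
```

View pics/scene2.png

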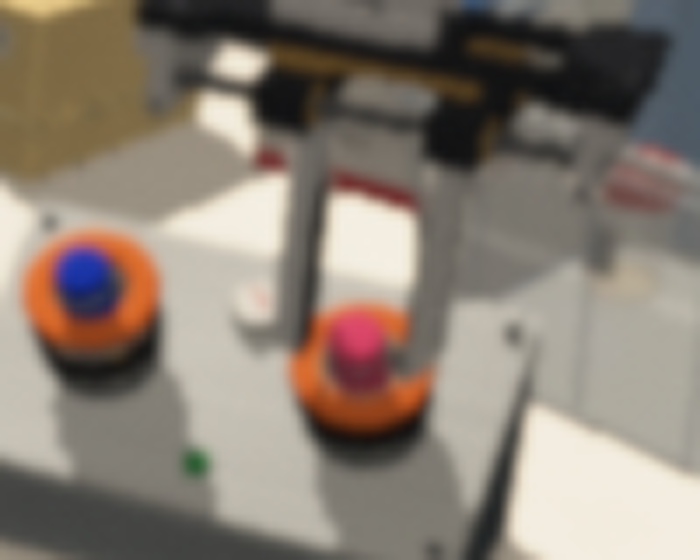

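Run:
```python
from h import *
T=np.array([.5826,-.3469,.1325]); yaw=.2985
xd=np.array([np.cos(yaw),np.sin(yaw),0]); yd=np.array([-np.sin(yaw),np.cos(yaw),0]);R=np.stack([xd,yd,[0,0,1]],1)
for n in("scene2","top2"):
    s=load(n+".npz"); L=(cloud(s)-T)@R*1000
    h=cv2.cvtColor(s["image"],cv2.COLOR_RGB2HSV).astype(int)
    pink=(h[...,0]>150)&(h[...,0]<179)&(h[...,1]>110)&(abs(L[...,0])<50)&(abs(L[...,1])<30)&(abs(L[...,2])<30)
    org=(h[...,0]>3)&(h[...,0]<17)&(h[...,1]>140)&(abs(L[...,0])<50)&(abs(L[...,1])<40)&(abs(L[...,2])<50)
    l=L[pink]; print(n,"pink",len(l), "y",np.percentile(l[:,1],[2,10,50,90,98]).round(1) if len(l) else "")
    l=L[org]; print(n,"ring",len(l), "y",np.percentile(l[:,1],[2,10,50,90,98]).round(1) if len(l) else "")
    g=(h[...,1]<90)&(abs(L[...,0])<13)&(abs(L[...,1])<36)&(abs(L[...,2]-12)<25)
    for sg in (1,-1):
        l=L[g&(np.sign(L[...,1])==sg)]; print("finger",sg,len(l), np.percentile(l[:,1],[5,50,95]).round(1) if len(l) else "")
```

```text
scene2 pink 62 y [-10.8  -9.3  -3.    4.3   5.9]
scene2 ring 148 y [-25.1 -21.4  -1.8  18.5  21. ]
finger 1 103 [17.5 22.3 29.3]
finger -1 101 [-32.  -28.1 -20.1]
top2 pink 0 y 
top2 ring 0 y 
finger 1 0 
finger -1 0
```

```bash
python3 -m inch '[{"linear":[0.013,-0.003,-0.017],"twist":0,"gripper":0.4},{"linear":[0.022,0,-0.035],"twist":0,"gripper":0.4},{"linear":[0.022,0,-0.035],"twist":0,"gripper":0.4}]';python3 -m inch '[{"linear":[0.01,0.003,-0.017],"twist":0,"gripper":0.4},{"linear":[0.01,0.003,-0.017],"twist":0,"gripper":0.4}]'; python3 -m inch '[{"linear":[0.01,0.003,-0.017],"twist":0,"gripper":0.4},{"linear":[0.01,0.003,-0.017],"twist":0,"gripper":0.4}]'
```

```text
time: 5.0
tool_pos: [0.5845, -0.3469, 0.1285]
ee_rot: [3.141, -0.0, 0.299]
wrist_force: [0.6, -0.9, -0.3]
width: 0.0376
time: 5.17
tool_pos: [0.5854, -0.3464, 0.1264]
ee_rot: [-3.141, 0.0, 0.299]
wrist_force: [0.2, 0.7, -0.3]
width: 0.0376
time: 5.33
tool_pos: [0.5865, -0.3463, 0.125]
ee_rot: [3.141, 0.0, 0.299]
wrist_force: [0.6, 0.5, 0.6]
width: 0.0375
```

```bash
for i in 1; do python3 -m inch '[{"linear":[0.01,0.003,-0.017],"twist":0,"gripper":0.4},{"linear":[0.01,0.003,-0.017],"twist":0,"gripper":0.4}]'; python3 -m inch '[{"linear":[0.01,0.003,-0.017],"twist":0,"gripper":0.4},{"linear":[0.01,0.003,-0.017],"twist":0,"gripper":0.4}]'; python3 -m inch '[{"linear":[0.01,0.003,-0.017],"twist":0,"gripper":0.4},{"linear":[0.01,0.003,-0.017],"twist":0,"gripper":0.4}]'; done
```

```text
time: 5.5
tool_pos: [0.5873, -0.3462, 0.1239]
ee_rot: [3.141, 0.0, 0.298]
wrist_force: [-1.9, -0.6, 2.7]
width: 0.0374
time: 5.67
tool_pos: [0.5883, -0.3459, 0.1221]
ee_rot: [3.141, 0.0, 0.298]
wrist_force: [-3.5, -0.1, 5.0]
width: 0.0378
time: 5.83
tool_pos: [0.5893, -0.3456, 0.1203]
ee_rot: [3.141, 0.0, 0.298]
wrist_force: [-2.7, -0.2, 4.9]
width: 0.0377
```

```bash
python3 -m inch '[{"linear":[0.01,0.003,-0.017],"twist":0,"gripper":0.4},{"linear":[0.01,0.003,-0.017],"twist":0,"gripper":0.4}]'; python3 -m inch '[{"linear":[0.01,0.003,-0.017],"twist":0,"gripper":0.4},{"linear":[0.01,0.003,-0.017],"twist":0,"gripper":0.4}]'; python3 -m inch '[{"linear":[0.01,0.003,-0.017],"twist":0,"gripper":0.4},{"linear":[0.01,0.003,-0.017],"twist":0,"gripper":0.4}]'
```

```text
time: 6.0
tool_pos: [0.5902, -0.3453, 0.1187]
ee_rot: [3.141, 0.001, 0.298]
wrist_force: [-3.5, -0.1, 5.1]
width: 0.0377
time: 6.17
tool_pos: [0.591, -0.3451, 0.1172]
ee_rot: [3.141, 0.001, 0.298]
wrist_force: [-4.8, -0.0, 7.4]
width: 0.0379
time: 6.33
tool_pos: [0.5918, -0.3449, 0.1158]
ee_rot: [3.141, 0.001, 0.298]
wrist_force: [-4.1, 0.0, 7.3]
width: 0.0376
```

```bash
python3 -m inch '[{"linear":[0.007,0.002,-0.013],"twist":0,"gripper":0.4},{"linear":[0.007,0.002,-0.013],"twist":0,"gripper":0.4}]'; python3 -m inch '[{"linear":[0.007,0.002,-0.013],"twist":0,"gripper":0.4},{"linear":[0.007,0.002,-0.013],"twist":0,"gripper":0.4}]'
```

```text
time: 6.5
tool_pos: [0.5924, -0.3447, 0.1147]
ee_rot: [3.141, 0.001, 0.298]
wrist_force: [-5.5, 0.1, 7.5]
width: 0.0377
time: 6.67
tool_pos: [0.5929, -0.3446, 0.1139]
ee_rot: [3.141, 0.002, 0.298]
wrist_force: [-6.1, -0.1, 7.5]
width: 0.0375
```

```bash
python3 -m inch '[{"linear":[0.007,0.002,-0.013],"twist":0,"gripper":0.4},{"linear":[0.007,0.002,-0.013],"twist":0,"gripper":0.4}]'; python3 -m inch '[{"linear":[0,0,0],"twist":0,"gripper":0.4}]'
```

```text
time: 6.83
tool_pos: [0.593, -0.3446, 0.1137]
ee_rot: [3.14, 0.003, 0.298]
wrist_force: [-9.1, -0.5, 12.9]
width: 0.0378
time: 6.92
tool_pos: [0.593, -0.3446, 0.1137]
ee_rot: [3.14, 0.003, 0.298]
wrist_force: [-9.4, 0.4, 11.8]
width: 0.0376
```

```bash
python3 -m inch '[{"linear":[0,0,0],"twist":0,"gripper":0.3},{"linear":[0,0,0],"twist":0,"gripper":0.25},{"linear":[0,0,0],"twist":0,"gripper":0.2}]'; python3 -m inch '[{"linear":[0,0,0],"twist":0,"gripper":0.1},{"linear":[0,0,0],"twist":0,"gripper":0.1},{"linear":[0,0,0],"twist":0,"gripper":0.1},{"linear":[0,0,0],"twist":0,"gripper":0.1}]'
python3 - <<'E'
from bench import robot
import cv2,numpy as np
for n in ("scene",):
    s=robot.snapshot(n); np.savez(n+"3.npz",**s)
    c=(185,265,330,430)
    cv2.imwrite(f"pics/{n}3.png",cv2.resize(s["image"][c[0]:c[1],c[2]:c[3],::-1],None,fx=7,fy=7,interpolation=cv2.INTER_CUBIC))
E
```

```text
time: 7.17
tool_pos: [0.5942, -0.3462, 0.1141]
ee_rot: [3.136, 0.0, 0.297]
wrist_force: [-5.8, -2.7, 9.7]
width: 0.0224
time: 7.5
tool_pos: [0.5939, -0.3448, 0.114]
ee_rot: [3.139, 0.001, 0.298]
wrist_force: [-7.4, 0.4, 11.7]
width: 0.0218
```

View pics/scene3.png

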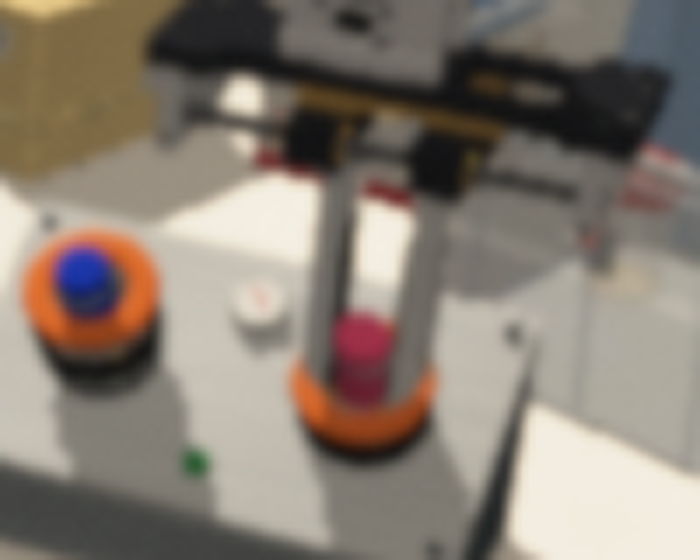

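```bash
python3 -m inch '[{"linear":[-0.014,-0.004,0.026],"twist":0,"gripper":0.1},{"linear":[-0.029,-0.009,0.052],"twist":0,"gripper":0.1},{"linear":[-0.038,-0.012,0.07],"twist":0,"gripper":0.1},{"linear":[-0.038,-0.012,0.07],"twist":0,"gripper":0.1}]'
```

```text
time: 7.88
tool_pos: [0.5911, -0.3444, 0.1171]
ee_rot: [-3.14, -0.001, 0.299]
wrist_force: [0.2, 0.3, -0.0]
width: 0.0215
```

```bash
python3 -m inch '[{"linear":[-0.014,-0.004,0.026],"twist":0,"gripper":0.1},{"linear":[-0.019,-0.006,0.035],"twist":0,"gripper":0.1},{"linear":[-0.019,-0.006,0.035],"twist":0,"gripper":0.1}]'
python3 - <<'E'
from bench import robot
import cv2,numpy as np
for n in ("scene",):
    s=robot.snapshot(n); np.savez(n+"4.npz",**s)
    c=(185,265,330,430)
    cv2.imwrite(f"pics/{n}4.png",cv2.resize(s["image"][c[0]:c[1],c[2]:c[3],::-1],None,fx=7,fy=7,interpolation=cv2.INTER_CUBIC))
E
```

```text
time: 8.13
tool_pos: [0.5893, -0.3447, 0.1195]
ee_rot: [-3.139, -0.0, 0.299]
wrist_force: [3.5, 0.6, -6.9]
width: 0.0216
```

View pics/scene4.png

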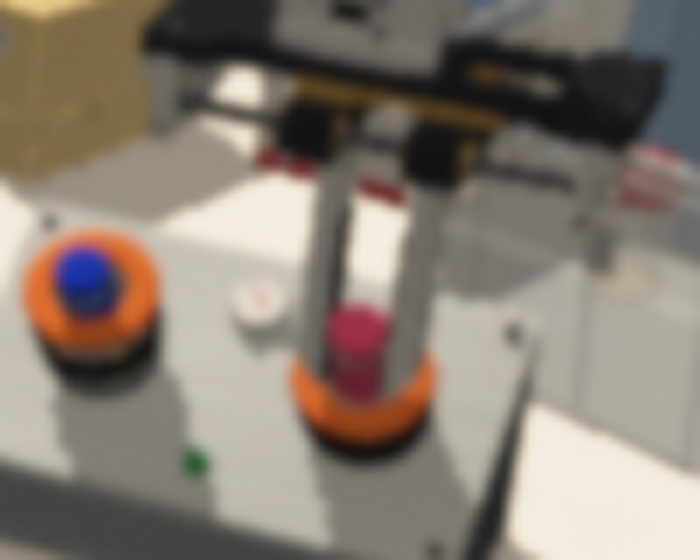

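```bash
cat > tipz.py <<'E'
from fit import *
import sys
x=np.load("fit2.npy"); R=frame(x); o=x[:3]-R[:,1]*.055
for f in sys.argv[1:]:
    s=load(f); L=(cloud(s)-o)@R*1000
    h=cv2.cvtColor(s["image"],cv2.COLOR_RGB2HSV).astype(int)
    near=(abs(L[...,0])<40)&(abs(L[...,1])<30)&(L[...,2]>0)&(L[...,2]<200)
    pk=near&(h[...,0]>155)&(h[...,0]<179)&(h[...,1]>110)&(abs(L[...,1])<12)
    og=near&(h[...,0]>3)&(h[...,0]<17)&(h[...,1]>140)
    v=np.where(pk)[0]
    l=L[pk]; r=L[og]
    print(f,"pink n",len(l),"z pct",np.percentile(l[:,2],[50,75,90,98]).round(1),"row min",v.min(),"ring z",np.median(r[:,2]).round(1),len(r))
E
python3 tipz.py scene0.npz scene2.npz scene3.npz scene4.npz
```

```text
scene0.npz pink n 67 z pct [50.  52.  54.3 56.9] row min 230 ring z 26.6 196
scene2.npz pink n 65 z pct [51.1 53.2 54.2 54.8] row min 230 ring z 26.5 162
scene3.npz pink n 84 z pct [48.2 51.8 52.9 54.5] row min 230 ring z 15.2 116
scene4.npz pink n 87 z pct [53.9 57.9 59.1 60.2] row min 229 ring z 18.2 126
```

```bash
python3 -m inch '[{"linear":[-0.029,-0.009,0.052],"twist":0,"gripper":0.1},{"linear":[-0.057,-0.018,0.104],"twist":0,"gripper":0.1},{"linear":[-0.086,-0.026,0.156],"twist":0,"gripper":0.1},{"linear":[-0.115,-0.035,0.208],"twist":0,"gripper":0.1},{"linear":[-0.115,-0.035,0.208],"twist":0,"gripper":0.1}]'; python3 -m inch '[{"linear":[-0.057,-0.018,0.104],"twist":0,"gripper":0.1},{"linear":[-0.115,-0.035,0.208],"twist":0,"gripper":0.1},{"linear":[-0.172,-0.053,0.312],"twist":0,"gripper":0.1},{"linear":[-0.229,-0.07,0.416],"twist":0,"gripper":0.1},{"linear":[-0.229,-0.07,0.416],"twist":0,"gripper":0.1}]'; python3 -c "
from bench import robot
import numpy as np
np.savez('scene5.npz',**robot.snapshot('scene'))"; python3 tipz.py scene5.npz
```

```text
time: 8.6
tool_pos: [0.5764, -0.3492, 0.1435]
ee_rot: [-3.141, 0.001, 0.298]
wrist_force: [0.2, 0.9, -4.6]
width: 0.0214
time: 9.02
tool_pos: [0.5542, -0.3582, 0.1898]
ee_rot: [3.134, -0.004, 0.297]
wrist_force: [0.4, 0.5, 0.4]
width: 0.0212
scene5.npz pink n 103 z pct [131.  137.9 138.9 140.6] row min 210 ring z 26.5 177
```

```bash
python3 -m inch '[{"linear":[-0.1,0,0.3],"twist":0,"gripper":0.1},{"linear":[-0.4,0.1,0.5],"twist":0,"gripper":0.1},{"linear":[-0.7,0.2,0.5],"twist":0,"gripper":0.1},{"linear":[-1,0.3,0.5],"twist":0,"gripper":0.1},{"linear":[-1,0.3,0.5],"twist":0,"gripper":0.1},{"linear":[-1,0.3,0.5],"twist":0,"gripper":0.1}]'
python3 - <<'E'
from bench import robot
from h import *
o=robot.get_obs(); print(o["tool_pos"])
for n in ("scene","top"):
    s=robot.snapshot(n); np.savez(n+"6.npz",**s)
    h=cv2.cvtColor(s["image"],cv2.COLOR_RGB2HSV).astype(int); P=cloud(s)
    m=(h[...,0]>155)&(h[...,0]<179)&(h[...,1]>90)&(P[...,2]>.12)&(P[...,2]<.4)&(abs(P[...,0]-.46)<.15)&(abs(P[...,1]+.33)<.15)
    q=P[m]; q=q[np.linalg.norm(q-np.median(q,0),axis=1)<.07]
    if len(q)>10:
        c=q.mean(0); u,sv,vt=np.linalg.svd(q-c); d=vt[0]*np.sign(vt[0,2]); t=(q-c)@d
        print(n,len(q),"c",c.round(4),"d",d.round(3),"t",np.percentile(t,[2,98]).round(4),"low",(c+d*np.percentile(t,2)).round(4),"high",(c+d*np.percentile(t,98)).round(4))
    c=(130,310,270,430)
    cv2.imwrite(f"pics/{n}6.png",cv2.resize(s["image"][c[0]:c[1],c[2]:c[3],::-1],None,fx=3.3,fy=3.3,interpolation=cv2.INTER_CUBIC))
for f in ("top0.npz","scene0.npz"):
    s=load(f);P=cloud(s); q=P.reshape(-1,3); h=cv2.cvtColor(s["image"],cv2.COLOR_RGB2HSV).reshape(-1,3).astype(int)
    k=(h[:,0]>16)&(h[:,0]<34)&(h[:,1]>120)&(abs(q[:,2]-.05)<.006)&(abs(q[:,0]-.37)<.09)&(abs(q[:,1]+.265)<.09)
    (c,_,r)=cv2.minAreaRect((q[k][:,:2]*1000).astype(np.float32)); cc,rr=cv2.minEnclosingCircle((q[k][:,:2]*1000).astype(np.float32))
    A=np.c_[2*q[k][:,:2],np.ones(k.sum())]; w=np.linalg.lstsq(A,(q[k][:,:2]**2).sum(1),rcond=None)[0]
    print(f,k.sum(),"encl",cc,rr,"fit",w[:2].round(4),np.sqrt(w[2]+w[0]**2+w[1]**2).round(4))
E
```

```text
time: 9.57
tool_pos: [0.4533, -0.3256, 0.2342]
ee_rot: [3.141, -0.0, 0.298]
wrist_force: [-0.2, 0.0, -1.1]
width: 0.0215
[ 0.45327755 -0.3256491   0.23416783]
scene 132 c [ 0.4442 -0.3317  0.2297] d [-0.353 -0.039  0.935] t [-0.0324  0.0158] low [ 0.4557 -0.3304  0.1994] high [ 0.4386 -0.3323  0.2445]
top0.npz 109 encl (365.1882019042969, -264.65570068359375) 51.22104263305664 fit [ 0.3651 -0.2641] 0.0488
scene0.npz 225 encl (365.40655517578125, -263.9721984863281) 53.3485221862793 fit [ 0.3661 -0.2638] 0.0491
  return _methods._mean(a, axis=axis, dtype=dtype,
  ret = um.true_divide(
```

View pics/scene6.png

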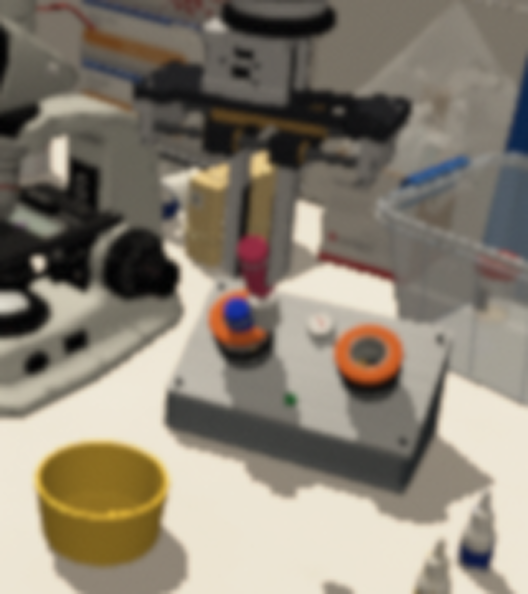

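```bash
python3 -m inch '[{"linear":[-0.3,0.15,0],"twist":0,"gripper":0.1},{"linear":[-0.6,0.3,0],"twist":0,"gripper":0.1},{"linear":[-1,0.51,0],"twist":0,"gripper":0.1},{"linear":[-1,0.51,0],"twist":0,"gripper":0.1}]';python3 -m inch '[{"linear":[-0.15,0,-0.1],"twist":0,"gripper":0.1},{"linear":[-0.15,0,-0.3],"twist":0,"gripper":0.1},{"linear":[-0.15,0,-0.5],"twist":0,"gripper":0.1},{"linear":[-0.15,0,-0.5],"twist":0,"gripper":0.1},{"linear":[-0.15,0,-0.5],"twist":0,"gripper":0.1}]'
python3 - <<'E'
from bench import robot
from h import *
o=robot.get_obs(); print(o["tool_pos"])
s=robot.snapshot("scene"); np.savez("scene7.npz",**s)
c=(190,310,240,400)
cv2.imwrite("pics/scene7.png",cv2.resize(s["image"][c[0]:c[1],c[2]:c[3],::-1],None,fx=5,fy=5,interpolation=cv2.INTER_CUBIC))
E
```

```text
time: 10.0
tool_pos: [0.3509, -0.2724, 0.2329]
ee_rot: [-3.138, 0.003, 0.298]
wrist_force: [-0.4, 0.3, -0.7]
width: 0.0216
time: 10.42
tool_pos: [0.34, -0.2752, 0.1833]
ee_rot: [-3.14, 0.001, 0.299]
wrist_force: [0.2, 0.1, 0.2]
width: 0.0214
[ 0.33996478 -0.27522278  0.18325777]
```

View pics/scene7.png

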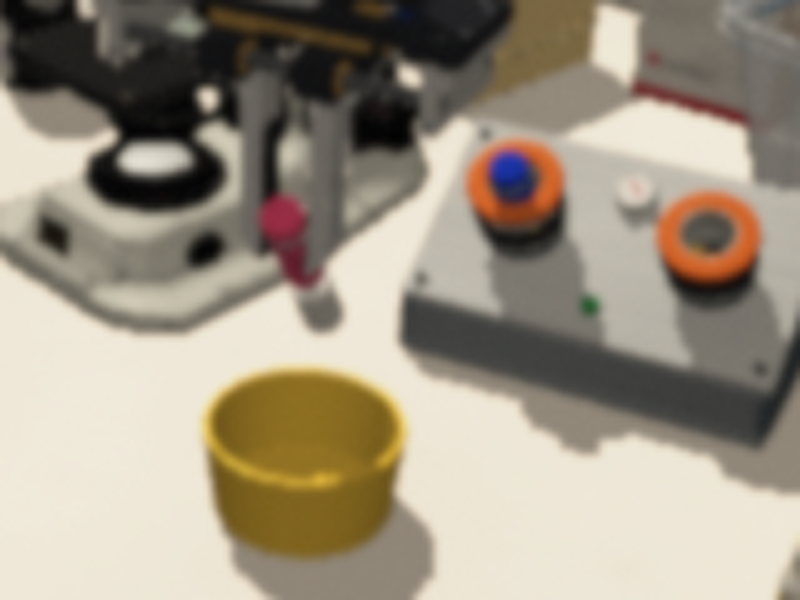

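Run:
```python
from h import *
s=load("scene7.npz")
P=[(.375,-.262,.106),(.375-.0478,-.262-.0147,.1926),(.3655,-.264,.05),(.375,-.262,.02)]
print((proj(s,P)-[240,190]+.5)*5)
```

```text
[[316.74221264 322.75073316]
 [273.83662315 212.19300325]
 [303.59512099 426.02034924]
 [312.03733552 465.35446779]]
```

```bash
python3 -m inch '[{"linear":[0,0,-0.2],"twist":0,"gripper":0.1},{"linear":[0,0,-0.4],"twist":0,"gripper":0.1},{"linear":[0,0,-0.6],"twist":0,"gripper":0.1},{"linear":[0,0,-0.75],"twist":0,"gripper":0.1},{"linear":[0,0,-0.8],"twist":0,"gripper":0.1},{"linear":[0,0,-0.8],"twist":0,"gripper":0.1}]'; python3 -m inch '[{"linear":[0,0,-0.04],"twist":0,"gripper":0.1},{"linear":[0,0,-0.08],"twist":0,"gripper":0.1},{"linear":[0,0,-0.08],"twist":0,"gripper":0.1}]'
```

```text
time: 10.97
tool_pos: [0.3398, -0.2752, 0.1038]
ee_rot: [-3.141, 0.0, 0.299]
wrist_force: [-0.3, 0.2, 0.1]
width: 0.0212
time: 11.22
tool_pos: [0.3398, -0.2754, 0.0964]
ee_rot: [3.141, -0.0, 0.299]
wrist_force: [-0.4, -0.1, -0.9]
width: 0.0216
```

```bash
python3 -m inch '[{"linear":[0,0,-0.02],"twist":0,"gripper":0.1},{"linear":[0,0,-0.04],"twist":0,"gripper":0.1},{"linear":[0,0,-0.04],"twist":0,"gripper":0.1}]'; python3 -m inch '[{"linear":[0,0,-0.02],"twist":0,"gripper":0.1},{"linear":[0,0,-0.03],"twist":0,"gripper":0.1},{"linear":[0,0,-0.03],"twist":0,"gripper":0.1}]';  python3 - <<'E'
from bench import robot
from h import *
s=robot.snapshot("scene"); np.savez("scene8.npz",**s)
c=(190,310,240,400)
cv2.imwrite("pics/scene8.png",cv2.resize(s["image"][c[0]:c[1],c[2]:c[3],::-1],None,fx=5,fy=5,interpolation=cv2.INTER_CUBIC))
E
```

```text
time: 11.47
tool_pos: [0.3394, -0.2751, 0.0918]
ee_rot: [3.142, 0.0, 0.299]
wrist_force: [-0.8, -1.0, 0.1]
width: 0.0216
time: 11.72
tool_pos: [0.3393, -0.275, 0.0886]
ee_rot: [-3.141, 0.0, 0.299]
wrist_force: [-0.1, 0.4, -0.6]
width: 0.0211
```

View pics/scene8.png

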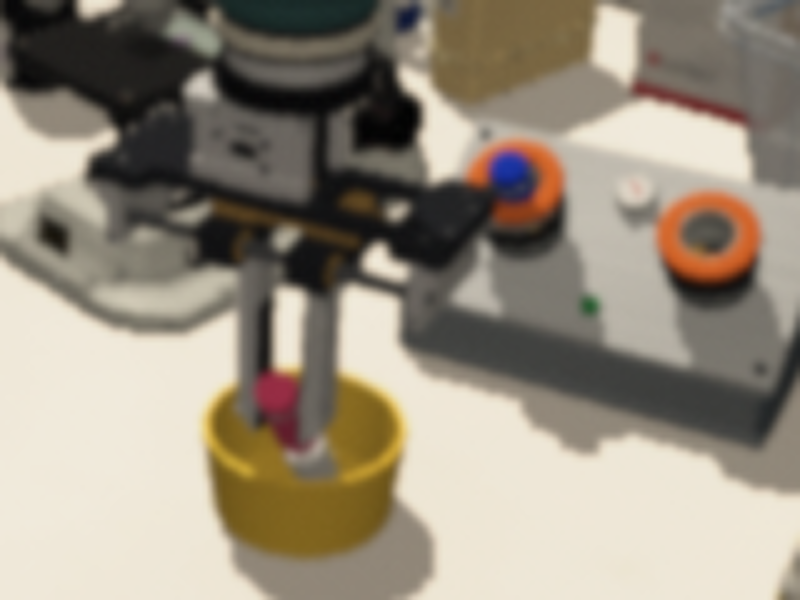

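```bash
python3 -m inch '[{"linear":[0,0,-0.02],"twist":0,"gripper":0.1},{"linear":[0,0,-0.02],"twist":0,"gripper":0.1}]'; python3 -m inch '[{"linear":[0,0,-0.02],"twist":0,"gripper":0.1},{"linear":[0,0,-0.02],"twist":0,"gripper":0.1}]'; python3 -m inch '[{"linear":[0,0,-0.02],"twist":0,"gripper":0.1},{"linear":[0,0,-0.02],"twist":0,"gripper":0.1}]'
```

```text
time: 11.93
tool_pos: [0.3394, -0.275, 0.0866]
ee_rot: [-3.141, 0.0, 0.299]
wrist_force: [0.2, 0.2, -0.9]
width: 0.0216
time: 12.1
tool_pos: [0.3395, -0.2753, 0.0853]
ee_rot: [3.141, 0.0, 0.299]
wrist_force: [-0.6, 0.6, 3.4]
width: 0.0212
time: 12.27
tool_pos: [0.3393, -0.2757, 0.0847]
ee_rot: [3.14, 0.001, 0.299]
wrist_force: [-4.8, 0.7, 8.9]
width: 0.0216
```

```bash
python3 -m inch '[{"linear":[0,0,0.03],"twist":0,"gripper":0.1},{"linear":[0,0,0.03],"twist":0,"gripper":0.2},{"linear":[0,0,0.03],"twist":0,"gripper":0.25},{"linear":[0,0,0.03],"twist":0,"gripper":0.28},{"linear":[0,0,0.03],"twist":0,"gripper":0.3},{"linear":[0,0,0.03],"twist":0,"gripper":0.32},{"linear":[0,0,0.03],"twist":0,"gripper":0.35},{"linear":[0,0,0.03],"twist":0,"gripper":0.4},{"linear":[0,0,0.03],"twist":0,"gripper":0.4}]'; python3 -m inch '[{"linear":[0,0,0.1],"twist":0,"gripper":0.4},{"linear":[0,0,0.4],"twist":0,"gripper":0.4},{"linear":[0,0,0.8],"twist":0,"gripper":0.4},{"linear":[0,0,1],"twist":0,"gripper":0.4},{"linear":[0,0,1],"twist":0,"gripper":0.4},{"linear":[0,0,1],"twist":0,"gripper":0.4}]'
python3 - <<'E'
from bench import robot
from h import *
s=robot.snapshot("scene"); np.savez("scene9.npz",**s)
c=(190,310,240,400)
cv2.imwrite("pics/scene9.png",cv2.resize(s["image"][c[0]:c[1],c[2]:c[3],::-1],None,fx=5,fy=5,interpolation=cv2.INTER_CUBIC))
E
```

```text
time: 13.02
tool_pos: [0.3395, -0.2751, 0.0858]
ee_rot: [3.142, 0.0, 0.299]
wrist_force: [-0.4, 1.3, -0.6]
width: 0.0371
time: 13.52
tool_pos: [0.3402, -0.2758, 0.188]
ee_rot: [3.138, -0.002, 0.299]
wrist_force: [0.2, -0.5, -0.9]
width: 0.0378
```

View pics/scene9.png

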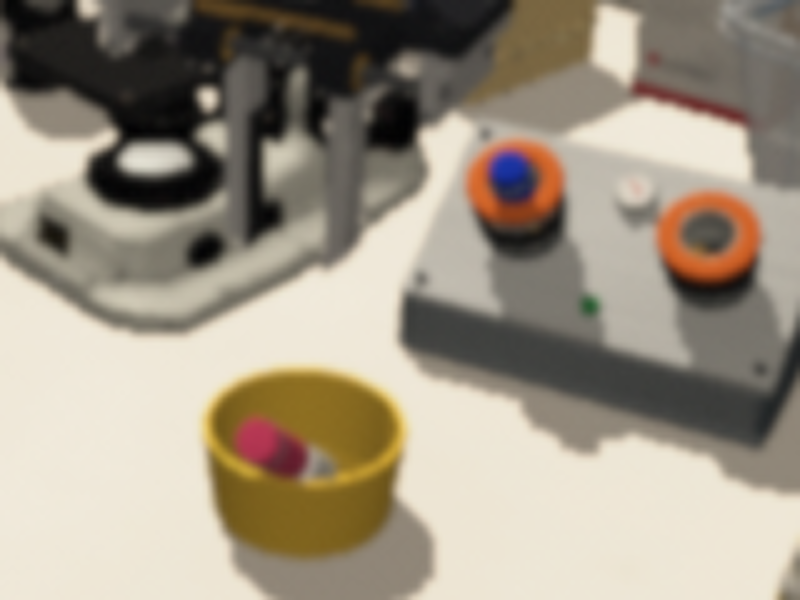

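```bash
python3 -m inch '[{"linear":[0,-0.3,0.4],"twist":0,"gripper":0.4},{"linear":[0,-0.6,0.8],"twist":0,"gripper":0.4},{"linear":[0,-1,0.8],"twist":0,"gripper":0.4},{"linear":[0,-1,0.8],"twist":0,"gripper":0.4}]'; python3 -m inch '[{"linear":[0,-0.4,0],"twist":0,"gripper":0.4},{"linear":[0,-0.8,0],"twist":0,"gripper":0.4},{"linear":[0,-1,0],"twist":0,"gripper":0.4},{"linear":[0,-1,0],"twist":0,"gripper":0.4},{"linear":[0,-1,0],"twist":0,"gripper":0.4},{"linear":[0,-1,0],"twist":0,"gripper":0.4}]'
python3 - <<'E'
from bench import robot
from fit import *
x=np.load("fit2.npy"); R=frame(x); o=x[:3]+R[:,1]*.055
for n in("scene","top"):
    s=robot.snapshot(n); np.savez(n+"10.npz",**s)
    for t in (n+"0.npz",n+"10.npz"):
        q=load(t); L=(cloud(q)-o)@R*1000; h=cv2.cvtColor(q["image"],cv2.COLOR_RGB2HSV).astype(int)
        m=(h[...,0]>100)&(h[...,0]<132)&(h[...,1]>90)&(abs(L[...,0])<25)&(abs(L[...,1])<15)&(L[...,2]>30)&(L[...,2]<80)
        print(t,"blue",m.sum(),np.percentile(L[m][:,2],[50,90]).round(1),np.argwhere(m).mean(0).round(1))
s=load("top10.npz"); cv2.imwrite("pics/top10.png",s["image"][:,:,::-1])
d=cv2.absdiff(s["image"],load("top0.npz")["image"]).max(2); cv2.imwrite("pics/diff.png",d*3)
E
```

```text
time: 13.9
tool_pos: [0.3392, -0.3792, 0.2663]
ee_rot: [3.139, 0.001, 0.296]
wrist_force: [0.4, -0.1, -0.2]
width: 0.0377
time: 14.4
tool_pos: [0.3394, -0.4737, 0.2642]
ee_rot: [-3.138, 0.0, 0.299]
wrist_force: [-0.2, -0.1, -0.5]
width: 0.0374
scene0.npz blue 51 [49.8 53.1] [224.7 342. ]
scene10.npz blue 49 [50.8 53.7] [224.6 342.1]
top0.npz blue 46 [51.6 56.4] [197.9 332.8]
top10.npz blue 44 [52.3 56.9] [198.1 332.9]
```

View pics/top10.png

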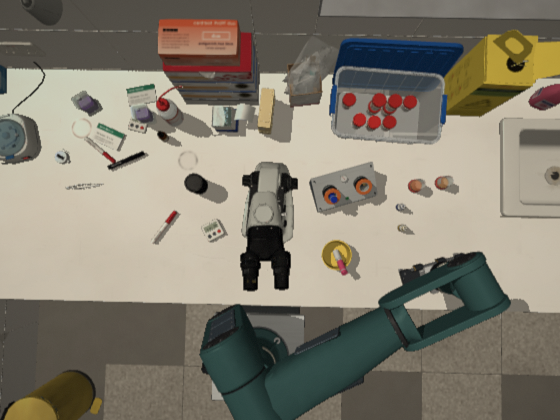

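View pics/diff.png

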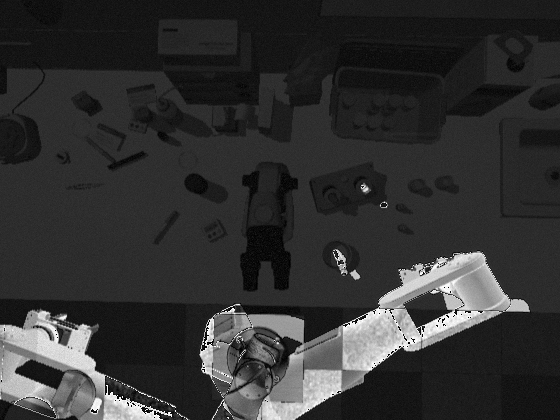

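Run:
```python
from h import *
for n in("scene10","top10"):
    s=load(n+".npz"); P=cloud(s); h=cv2.cvtColor(s["image"],cv2.COLOR_RGB2HSV).astype(int)
    m=(h[...,0]>155)&(h[...,0]<179)&(h[...,1]>90)&(P[...,2]<.2)&(np.hypot(P[...,0]-.365,P[...,1]+.264)<.1)
    q=P[m];c=q.mean(0);u,sv,vt=np.linalg.svd(q-c);d=vt[0]*np.sign(vt[0,2]);t=(q-c)@d
    print(n,m.sum(),c.round(3),d.round(2),"top",(c+d*np.percentile(t,97)).round(3),"bot",(c+d*np.percentile(t,3)).round(3))
    m=(h[...,0]>16)&(h[...,0]<34)&(h[...,1]>120)&(abs(P[...,2]-.05)<.006)&(np.hypot(P[...,0]-.365,P[...,1]+.264)<.09)
    q=P[m]; w=np.linalg.lstsq(np.c_[2*q[:,:2],np.ones(len(q))],(q[:,:2]**2).sum(1),rcond=None)[0]; print("dish",w[:2].round(4))
s=load("scene10.npz"); cv2.imwrite("pics/scene10.png",cv2.resize(s["image"][260:310,270:340,::-1],None,fx=9,fy=9,interpolation=cv2.INTER_CUBIC))
s=load("top10.npz"); cv2.imwrite("pics/top10c.png",cv2.resize(s["image"][225:285,310:370,::-1],None,fx=9,fy=9,interpolation=cv2.INTER_CUBIC))
```

```text
scene10 83 [ 0.316 -0.289  0.073] [-0.73  0.02  0.68] top [ 0.307 -0.289  0.082] bot [ 0.339 -0.29   0.052]
dish [ 0.3661 -0.2639]
top10 81 [ 0.325 -0.281  0.072] [-0.73 -0.24  0.64] top [ 0.309 -0.286  0.087] bot [ 0.346 -0.274  0.054]
dish [ 0.365  -0.2641]
```

View pics/scene10.png

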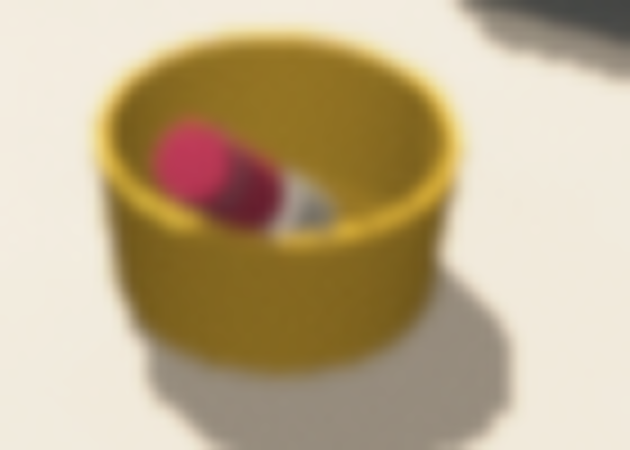

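View pics/top10c.png

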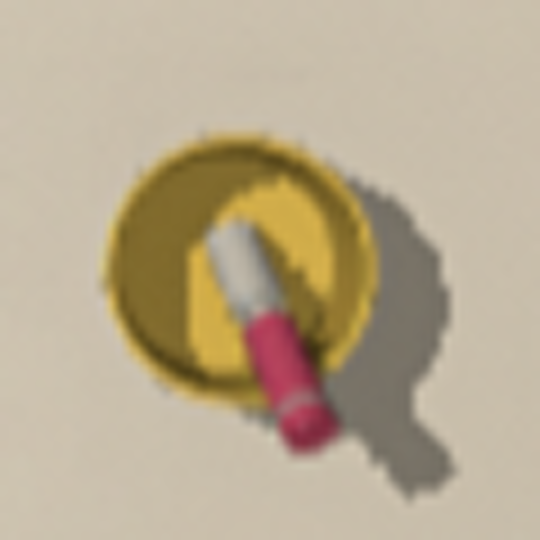

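```bash
python3 -m inch '[{"linear":[0,0.4,0],"twist":0,"gripper":0.4},{"linear":[-0.07,0.8,0],"twist":0,"gripper":0.4},{"linear":[-0.07,1,0],"twist":0,"gripper":0.4},{"linear":[-0.07,1,0],"twist":0,"gripper":0.4}]'; python3 -m inch '[{"linear":[0,0.4,0],"twist":0,"gripper":0.4},{"linear":[-0.07,0.8,-0.2],"twist":0,"gripper":0.4},{"linear":[-0.07,0.94,-0.5],"twist":0,"gripper":0.4},{"linear":[-0.07,0.94,-0.8],"twist":0,"gripper":0.4},{"linear":[-0.07,0.94,-1],"twist":0,"gripper":0.4},{"linear":[-0.07,0.94,-1],"twist":0,"gripper":0.4},{"linear":[-0.07,0.94,-1],"twist":0,"gripper":0.4}]'
```

```text
time: 14.83
tool_pos: [0.3327, -0.3707, 0.2674]
ee_rot: [3.14, -0.002, 0.303]
wrist_force: [0.7, -0.3, 0.4]
width: 0.0373
time: 15.42
tool_pos: [0.3252, -0.2806, 0.1655]
ee_rot: [-3.14, 0.001, 0.299]
wrist_force: [0.3, 0.2, -0.5]
width: 0.0376
```

```bash
python3 -m inch '[{"linear":[0,0,-0.3],"twist":0,"gripper":0.4},{"linear":[0,0,-0.5],"twist":0,"gripper":0.4},{"linear":[0,0,-0.7],"twist":0,"gripper":0.4},{"linear":[0,0,-0.7],"twist":0,"gripper":0.4}]'; python3 -m inch '[{"linear":[0,0.01,-0.08],"twist":0,"gripper":0.4},{"linear":[0,0.01,-0.15],"twist":0,"gripper":0.4},{"linear":[0,0.01,-0.15],"twist":0,"gripper":0.4},{"linear":[0,0.01,-0.15],"twist":0,"gripper":0.3},{"linear":[0,0.01,-0.15],"twist":0,"gripper":0.25},{"linear":[0,0.01,-0.15],"twist":0,"gripper":0.2},{"linear":[0,0.01,-0.15],"twist":0,"gripper":0.1},{"linear":[0,0.01,-0.15],"twist":0,"gripper":0.1},{"linear":[0,0.01,-0.15],"twist":0,"gripper":0.1}]'
```

```text
time: 15.75
tool_pos: [0.3246, -0.2805, 0.0942]
ee_rot: [-3.138, 0.002, 0.298]
wrist_force: [-0.1, 0.2, -0.8]
width: 0.0375
time: 16.5
tool_pos: [0.3258, -0.2806, 0.0815]
ee_rot: [3.14, -0.001, 0.299]
wrist_force: [0.2, -0.2, 0.8]
width: 0.0212
```

```bash
python3 -m inch '[{"linear":[0,0,0.03],"twist":0,"gripper":0.1},{"linear":[0.05,0.015,0.03],"twist":0,"gripper":0.1},{"linear":[0.1,0.03,0.03],"twist":0,"gripper":0.1},{"linear":[0.13,0.04,0.03],"twist":0,"gripper":0.1},{"linear":[0.13,0.04,0.03],"twist":0,"gripper":0.1}]';  python3 -m inch '[{"linear":[0.02,0.006,0],"twist":0,"gripper":0.1},{"linear":[0.04,0.012,0],"twist":0,"gripper":0.1},{"linear":[0.04,0.012,0],"twist":0,"gripper":0.1}]'
```

```text
time: 16.92
tool_pos: [0.3391, -0.2757, 0.0837]
ee_rot: [-3.141, -0.0, 0.3]
wrist_force: [0.2, -0.1, 0.9]
width: 0.021
time: 17.17
tool_pos: [0.3427, -0.2747, 0.0838]
ee_rot: [-3.141, -0.0, 0.299]
wrist_force: [0.1, 0.2, -0.8]
width: 0.0213
```

```bash
python3 -m inch '[{"linear":[0.02,0.006,0],"twist":0,"gripper":0.1},{"linear":[0.04,0.012,0],"twist":0,"gripper":0.1},{"linear":[0.04,0.012,0],"twist":0,"gripper":0.1}]'; python3 -m inch '[{"linear":[0,0,-0.02],"twist":0,"gripper":0.1},{"linear":[0,0,-0.02],"twist":0,"gripper":0.1}]'
```

```text
time: 17.42
tool_pos: [0.3468, -0.2736, 0.0839]
ee_rot: [3.141, -0.0, 0.299]
wrist_force: [-0.4, -0.4, -1.4]
width: 0.0214
time: 17.58
tool_pos: [0.3464, -0.2737, 0.0816]
ee_rot: [3.142, 0.0, 0.299]
wrist_force: [1.4, 0.8, -0.2]
width: 0.0212
```

```bash
python3 -m inch '[{"linear":[0,0,0],"twist":0,"gripper":0.2},{"linear":[0,0,0],"twist":0,"gripper":0.25},{"linear":[0,0,0],"twist":0,"gripper":0.3},{"linear":[0,0,0],"twist":0,"gripper":0.35},{"linear":[0,0,0],"twist":0,"gripper":0.4},{"linear":[0,0,0],"twist":0,"gripper":0.4}]'; python3 -m inch '[{"linear":[0,0,0.1],"twist":0,"gripper":0.4},{"linear":[0,0,0.4],"twist":0,"gripper":0.4},{"linear":[0,0,0.8],"twist":0,"gripper":0.4},{"linear":[0,0,1],"twist":0,"gripper":0.4},{"linear":[0,0,1],"twist":0,"gripper":0.4},{"linear":[0,0,1],"twist":0,"gripper":0.4}]'; python3 -m inch '[{"linear":[0,-0.3,0.4],"twist":0,"gripper":0.4},{"linear":[0,-0.6,0.8],"twist":0,"gripper":0.4},{"linear":[0,-1,0.8],"twist":0,"gripper":0.4},{"linear":[0,-1,0.8],"twist":0,"gripper":0.4}]'; python3 -m inch '[{"linear":[0,-0.4,0],"twist":0,"gripper":0.4},{"linear":[0,-0.8,0],"twist":0,"gripper":0.4},{"linear":[0,-1,0],"twist":0,"gripper":0.4},{"linear":[0,-1,0],"twist":0,"gripper":0.4},{"linear":[0,-1,0],"twist":0,"gripper":0.4},{"linear":[0,-1,0],"twist":0,"gripper":0.4}]'
python3 - <<'E'
from bench import robot
from h import *
I=[]
for n,c in(("scene",(260,310,270,340)),("top",(225,285,310,370))):
    s=robot.snapshot(n); np.savez(n+"11.npz",**s); P=cloud(s); h=cv2.cvtColor(s["image"],cv2.COLOR_RGB2HSV).astype(int)
    m=(h[...,0]>155)&(h[...,0]<179)&(h[...,1]>90)&(P[...,2]<.2)&(np.hypot(P[...,0]-.365,P[...,1]+.264)<.1)
    q=P[m];k=q.mean(0);u,sv,vt=np.linalg.svd(q-k);d=vt[0]*np.sign(vt[0,2]);t=(q-k)@d
    print(n,m.sum(),k.round(3),d.round(2),"top",(k+d*np.percentile(t,97)).round(3),"bot",(k+d*np.percentile(t,3)).round(3))
    m=(h[...,0]>16)&(h[...,0]<34)&(h[...,1]>120)&(abs(P[...,2]-.05)<.006)&(np.hypot(P[...,0]-.365,P[...,1]+.264)<.09)
    q=P[m]; w=np.linalg.lstsq(np.c_[2*q[:,:2],np.ones(len(q))],(q[:,:2]**2).sum(1),rcond=None)[0]; print("dish",w[:2].round(4))
    I.append(cv2.resize(s["image"][c[0]:c[1],c[2]:c[3],::-1],(400,400 if n=="top" else 286),interpolation=cv2.INTER_CUBIC))
I[0]=cv2.copyMakeBorder(I[0],0,114,0,0,cv2.BORDER_CONSTANT)
cv2.imwrite("pics/c11.png",np.hstack(I)); cv2.imwrite("pics/scene11.png",load("scene11.npz")["image"][:,:,::-1])
E
```

```text
time: 18.08
tool_pos: [0.3465, -0.2737, 0.0819]
ee_rot: [3.141, -0.0, 0.299]
wrist_force: [0.4, 0.5, 0.3]
width: 0.0372
time: 18.58
tool_pos: [0.3472, -0.2744, 0.1841]
ee_rot: [3.138, -0.002, 0.299]
wrist_force: [0.3, 0.2, -0.4]
width: 0.0374
time: 18.92
tool_pos: [0.3462, -0.3779, 0.2627]
ee_rot: [3.138, 0.001, 0.296]
wrist_force: [-0.1, 0.1, -0.3]
width: 0.0376
time: 19.42
tool_pos: [0.3463, -0.4724, 0.2603]
ee_rot: [-3.138, 0.0, 0.299]
wrist_force: [-0.1, -0.1, 0.4]
width: 0.0376
scene 84 [ 0.329 -0.286  0.063] [-0.87 -0.09  0.49] top [ 0.317 -0.287  0.071] bot [ 0.358 -0.283  0.047]
dish [ 0.3662 -0.2639]
top 80 [ 0.337 -0.278  0.064] [-0.84 -0.28  0.46] top [ 0.317 -0.284  0.074] bot [ 0.359 -0.27   0.051]
dish [ 0.3651 -0.2642]
```

View pics/c11.png

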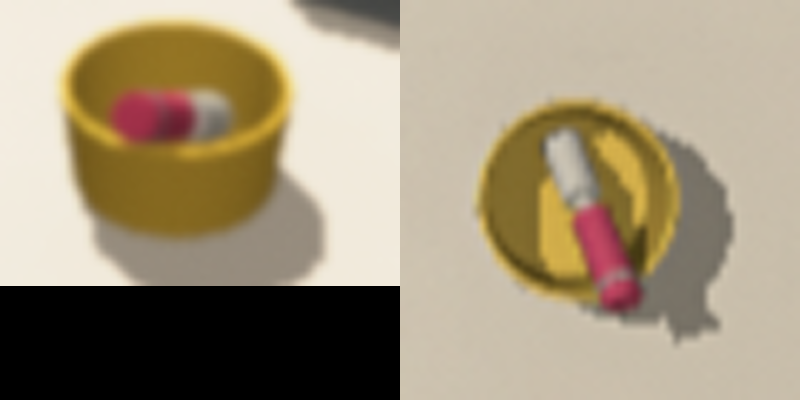

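View pics/scene11.png

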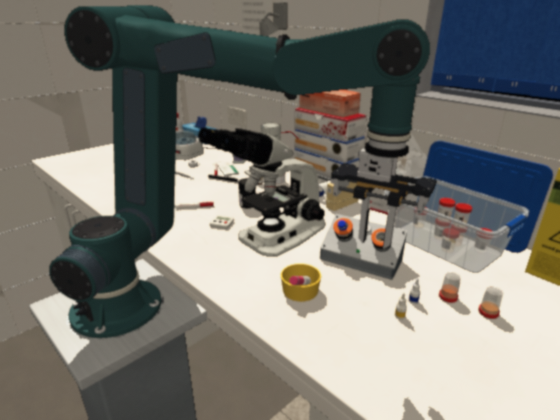

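```bash
python3 -c "
from bench import robot
o=robot.get_obs(); print(o['time'],o['wrist_force'],abs(o['qvel']).max())
print(robot.close_job())"
```

```text
19.5167 [-0.29802918  0.04235162  0.51733174] 0.012108022717994668
the job is handed in; nothing more can be done
None
```

The pink cartridge is out of its coupling (port_b) and lying in the yellow dish. The job was handed in at 19.5 s of the 51 s allowed.

- **Release and draw:** I pressed the orange ring straddling the cartridge. It stopped after about 12 mm, and the force rose to about 15 N along the axis. I gripped the cartridge there and drew back along the axis. In the images the cartridge rose with the fingers. The light drag, 5 to 8 N, fell to zero once it was clear, and the ring went back out.
- **Into the dish:** I lowered it until it touched the floor of the dish, about 10 N, and let go. It first came to rest steeply, with its foot near the middle of the dish. I gripped it again and slid the foot about 20 mm towards the back wall.
- **Last checks:** The cartridge now lies at about 29 degrees, its foot near the back wall and its free end resting on the rim and reaching slightly over it. The dish is upright and within 1 mm of where it was. The blue cartridge's height agrees with the start to within 1 mm, about the noise of the depth reading. A before-and-after difference of the top view, taken before the second grip, showed no other object moved, and the final scene picture looks the same. The arm stood clear with near-zero wrist force.
- **Disagreement:** My first image fit put port_b's mouth about 4 mm off along its axis, because its tip height disagreed with the depth reading. I used the depth reading and the felt contact instead, so this did not affect the result.

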